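# Shut and screw down the battery box of the shelf light

### The arm

A 7-joint arm with a two-finger parallel gripper is mounted at the origin on the work surface. World frame = base frame: x ahead of the robot, y to its left, z up, the work surface at z = 0. Lengths are in m, angles in rad, forces in N, time in s.
With the tool pointing down it reaches from about 0.425 to 1.025 m from the base axis. Payload 9.4 kg.
Tool frame: the origin (TCP) lies where the fingers leave the gripper's body, on its centre line; the fingertips stand 84 mm ahead of it and the grasp point (between the pads) lies 65 mm ahead of it; x points along the fingers, y is the direction in which the jaws open and shut, and the axes are right-handed (so a half turn about x gives the same grasp; the last joint's range is limited). The gripper opens to 93 mm and grips with 3 to 60 N. Pads are 15 mm wide; open, the fingers measure 128 mm over their backs; the gripper's body (75 mm by 188 mm) begins 65 mm behind the grasp point.
Start: joints at [1.114, 0.599, -0.003, 1.599, 0.002, 0.943, -0.08], TCP at [0.269, -0.673, 0.303] pointing down, gripper open.
Joint ranges: [-2.57, 2.57], [-0.35, 1.97], [-1.29, 1.29], [0.11, 2.56], [-1.05, 4.19], [0.11, 1.86], [-2.63, 2.63]. Speed limits (rad/s): [2.22, 2.22, 3.01, 3.01, 3.14, 3.14, 3.14].

### API

Orientations are given as a unit quaternion [x, y, z, w].
In Python, from bench import telemetry, read_camera, camera_info, order, recognise, spot_point gives the robot as it stands. The module is installed in compiled form; this text tells all that it offers.
- The arm moves only by the tool apply_moves, never from a script. Its argument "targets" is text: rows parted by semicolons, each of 7 numbers parted by spaces: the finger opening in cm, from 0 to 9.3, then the shift along the tool's x, y, z in cm, then the turn, a rotation vector about the tool's x, y, z in degrees. In form: claw x y z rx ry rz; .... A call has 1 to 10 rows; each row shifts and turns the commanded pose from where the row before left it, along the tool's axes as they then stand; what a row does not reach is not made up. A row lasts 1/8 s, in which the tool goes at most 62.5 mm and 10.7 degrees, less where a joint would pass 70% of its speed; a pose out of reach is approached as far as the arm can. A call is refused whole if a number of a shift passes 6.25 or a number of a turn 10.7, either way. A call with a gripper value outside its range is refused whole. The fingers move at their own pace and stop on an object; "grip_force" is the grip in N (left out, the last holds). Time passes only in rows, so rows that do not move let the fingers close. It gives the time, the measured TCP pose, the force and the opening at its end, in the units of the state.
- telemetry.observe(): the state, without advancing time (a new reading comes with each control period).
- read_camera(name): name is "scene" or "top" or "wrist"; returns the picture (480x640x3 uint8, red, green, blue); there is no depth.
- camera_info(name): a dict with "fx", "fy", "cx", "cy" (pixels), "T" (4x4, takes a point from camera to world coordinates); the wrist camera has in their place "hand_eye" (4x4, takes a point from camera to tool coordinates, whose origin is the TCP and whose axes are the tool frame's). Camera axes: x right, y down, z forward; pixel columns grow to the right and rows downward; lengths in m; the calibration is good to about 2 mm. A picture is of the moment at which its call begins: read the wrist's pose just before it. camera_info takes no time and is no camera call.
- order.sign_off(): hands the job in, once; it reports no verdict.
Trained networks look in the newest picture that a camera, given by its name, has taken for a name from the list of things; names that differ only in an ending like _2 or _b are one class to them, and where a whole thing is asked for, a point or a joint stands for the part that bears it (a point fixed in the world has none). Each returns a list of dicts, best first, with "p" (0 to 1); they miss things now and then, are a little off and sometimes report something else, mostly with a low value. They report only what shows in the picture. A call takes as long as a camera call. They do not tell look-alikes from the thing itself.
- recognise(camera, name): "point" ([x, y, z] in m, in world coordinates, good to about 4 mm: the middle of the surface that is visible of it).
- spot_point(camera, name): "point" ([x, y, z] in m, in world coordinates, good to about 4 mm: a listed point, or the origin of a listed thing).
The state is a dict: "t": time; "qpos": joint angles; "qd": joint speeds; "joint_efforts": joint torques, N m; "tool_pos": TCP position; "tcp_rot": TCP orientation; "contact_force": force on the tool from outside, world axes, zero at the start; "ft_torque": the same for the moment, N m; "gripper_width": finger opening in m.
Only numpy, scipy, OpenCV 4.12 (cv2) and the standard library are available. Lean on these libraries where they do the work, as an engineer would, in place of code of your own. Each camera call takes 0.05 s, during which the arm holds its last target. There are 200 camera calls.

### The job

The shelf light's battery box has fresh cells in it and its lid still stands open: press the lid shut until it snaps under its catch. Then take the screwdriver and, keeping its bit pressed down into the lid's screw, turn the screw clockwise until it is fully home. Last, stand the screwdriver bit-down in the glass jar and let go; do not drop it or knock the jar over, and leave the other kitchen things where they are.

Things in the scene. Friction and masses are not known exactly. Their poses are not given: they have to be found in the camera images.
- battery_box: grey plastic battery box fixed to the table: 112 mm (x) by 76 mm (y), 40 mm high without its white lid, 56 mm with the lid shut; origin at the centre of its underside, z up, +x from the catch side to the hinge side. Two D cells lie in it. The spring catch on its -x wall reaches 62 mm from the origin, 51 mm high; a 4 mm high mounting ear on either side reaches 54 mm out in y
- lid (a joint): angle of the white lid, rad: 0 fully shut, grows as it opens. Hinge axis along the box's y, at x = +55, z = 40 mm in its frame; shut, the lid runs from there 111 mm to -x, its top 16 mm above the axis. The stiff hinge stays where it is left. Swung down, the lid stops ajar on the catch at about 0.07; a push of some 10 N on its top near the free edge snaps it under the catch
- screw_turn (a joint): clockwise turn of the lid's captive screw seen from above, rad; 3.14 is fully home, against a stop. It sinks 0.8 mm per rad as it turns and resists with about 0.06 N m. The walls of its recess slope, so the bit climbs out unless it is held upright and kept pressed down (6 to 12 N is plenty)
- well_mouth (a point): centre of the mouth of the screw well, a hole in the lid's top; with the lid shut it is at (-38, 0, 56) mm in the box's frame. The mouth is a funnel 22 mm wide that narrows within 5.5 mm to a bore of 11.4 mm. The screw's head lies 18 mm (screw_turn 0) to 20.5 mm (home) under the mouth. A screwdriver let go in the well stays standing there, leaning up to 8 degrees
- screw: the steel cross-head screw in the well, head 10.8 mm wide; origin at the centre of the head's top, z up along its axis when the lid is shut; the cross recess is 4 mm deep, its arms lie along this x and y
- screwdriver: cross-head screwdriver, black handle, 170 mm long, 0.09 to 0.14 kg, lying level, its axis 16 mm up; origin on the axis at mid-handle, +x to the bit. Handle x = -45 to +45 mm: round grip 29 mm thick between octagonal ends 32 mm across flats (butt -45 to -36, collar +32 to +45), so it does not roll. Shank 9 mm thick from +45 to the bit. Balance point at x = +26 mm
- driver_tip (a point): end of the screwdriver's bit, on its axis, at x = +125 mm in its frame, axes alike. The bit is a cross of two blades along y and z, 9 mm across and 2.2 mm thick, narrowed to 6 mm in the last 3.5 mm
- jar: empty open glass jar, 105 mm high, loose, 0.4 to 0.6 kg: outside 74 mm wide at the rim, 59 mm at the foot, wall 3.5 mm, inner floor 4.5 mm up; origin at the centre of its underside
- chai_pan: bystander: steel chai pan, 150 mm wide, 75 mm high; origin at the centre of its underside; its black handle runs along its +x to 212 mm from there, up to 87 mm high
- lunchbox: bystander: closed purple lunchbox, 100 (x) by 145 (y) by 50 mm high; origin at the centre of its underside
- bowl: bystander: white ceramic bowl, 124 mm wide, 52 mm high; origin at the centre of its underside
- bamboo_spoon: bystander: bamboo spoon, 200 mm long along its x, lying beside the screwdriver about 66 to 85 mm from its axis; origin at the centre of its underside, bowl to +x
There are look-alikes about, which are no part of the job. Of the things like the screwdriver, leave any that is orange; of the rest the smaller one is meant.

How it is judged:
By the outcome, as a careful person would: the job done as asked, in the order asked, and still so for the second after the job is handed in, with the robot touching nothing.
It also fails if it takes over 72 s, if anything falls off the work surface, if the arm or the gripper's body presses on something with over 40 N, if the wrist force passes 120 N, or if a joint passes its speed limit or range.

## Working session

There is one attempt and no reset: what is moved stays moved. The work goes in short steps, Python scripts to look and compute and a tool call to move; the robot and the scene stay as the last step left them, time stands still between calls to the robot, and variables do not carry over. Pictures are saved under pics/ and viewed, about 8 in all and at most 12, crops included, and the job is handed in when it is done.

Besides the shell and the picture viewer there is one more tool, called after "Request:" as a command line: name --argument value ..., lists and objects as JSON in quotes. apply_moves: Moves the arm, as the interface text tells. Its arguments: {"type":"object","properties":{"targets":{"type":"string"},"grip_force":{"type":"number"}},"required":["targets"]}

```bash
mkdir -p pics
cat > h.py <<'E'
import numpy as np,cv2
from bench import telemetry, read_camera, camera_info, order, recognise, spot_point
from scipy.spatial.transform import Rotation as R
np.set_printoptions(precision=4,suppress=True)
def save(n,img): cv2.imwrite('pics/'+n+'.png',img[:,:,::-1])
def camT(name,s=None):
    c=camera_info(name)
    if 'T' in c: return c,np.array(c['T'])
    s=s or telemetry.observe(); T=np.eye(4); T[:3,:3]=R.from_quat(s['tcp_rot']).as_matrix(); T[:3,3]=s['tool_pos']
    return c,T@np.array(c['hand_eye'])
def proj(name,p,s=None):
    c,T=camT(name,s); q=np.linalg.inv(T)@np.append(p,1); return np.array([c['fx']*q[0]/q[2]+c['cx'],c['fy']*q[1]/q[2]+c['cy']])
def unproj(name,uv,z,s=None):
    c,T=camT(name,s); d=T[:3,:3]@np.array([(uv[0]-c['cx'])/c['fx'],(uv[1]-c['cy'])/c['fy'],1]); return T[:3,3]+d*(z-T[2,3])/d[2]
E
python3 - <<'E'
from h import *
s=telemetry.observe(); print(s)
for n in ('top','scene'): save(n+'0',read_camera(n)); 
for n in ('top','scene'):
  for t in ['battery_box','lid','well_mouth','screwdriver','driver_tip','jar','bamboo_spoon','chai_pan','lunchbox','bowl']:
    print(n,t,[(np.round(r['point'],3),round(r['p'],2),proj(n,r['point']).round()) for r in spot_point(n,t)] if t!='lid' else [(np.round(r['point'],3),round(r['p'],2)) for r in recognise(n,t)])
print(camera_info('wrist'))
E
```

```text
{'t': 0.0, 'qpos': array([ 1.1143,  0.6002, -0.0025,  1.6001,  0.0018,  0.9429, -0.0798]), 'qd': array([-0.0018,  0.0017,  0.0032,  0.0001, -0.0001,  0.0005, -0.0004]), 'joint_efforts': array([  0.0007, -76.5066,   1.4979, -25.2348,  -0.0524,   0.0169,
         0.0001]), 'tool_pos': array([ 0.2686, -0.673 ,  0.3018]), 'tcp_rot': array([-0.6942, -0.134 ,  0.6946, -0.1329]), 'contact_force': array([ 0.3393, -0.4729, -0.1694]), 'ft_torque': array([0.0239, 0.0219, 0.0096]), 'gripper_width': 0.09292210189067918}
top battery_box [(array([ 0.554, -0.04 , -0.   ]), 0.66, array([370., 227.]))]
top lid [(array([ 0.585, -0.04 ,  0.131]), 0.59)]
top well_mouth [(array([ 0.584, -0.045,  0.134]), 0.78, array([379., 203.]))]
top screwdriver [(array([0.503, 0.261, 0.014]), 0.74, array([234., 251.])), (array([0.376, 0.481, 0.019]), 0.57, array([131., 312.]))]
top driver_tip [(array([0.221, 0.102, 0.022]), 0.85, array([308., 383.])), (array([0.498, 0.511, 0.015]), 0.82, array([119., 256.])), (array([0.627, 0.29 , 0.016]), 0.62, array([220., 196.]))]
top jar [(array([ 0.491, -0.298, -0.002]), 0.71, arr
[... 1078 characters left out ...]
ray([0.502, 0.335, 0.   ]), 0.66, array([357., 210.])), (array([ 0.583, -0.043,  0.132]), 0.43, array([314., 265.]))]
scene chai_pan [(array([ 0.764, -0.194,  0.002]), 0.95, array([357., 396.]))]
scene lunchbox [(array([ 0.394, -0.039, -0.001]), 0.85, array([243., 280.])), (array([0.511, 0.263, 0.015]), 0.43, array([348., 221.]))]
scene bowl [(array([0.769, 0.223, 0.005]), 0.94, array([437., 267.]))]
{'fx': 429.9121514413513, 'fy': 429.9121514413513, 'cx': 318.13136836958165, 'cy': 239.73658237574853, 'hand_eye': array([[-0.0011, -0.2398,  0.9708, -0.0826],
       [ 1.    ,  0.0001,  0.0011, -0.0012],
       [-0.0003,  0.9708,  0.2398, -0.0659],
       [ 0.    ,  0.    ,  0.    ,  1.    ]])}
```

View pics/top0.png

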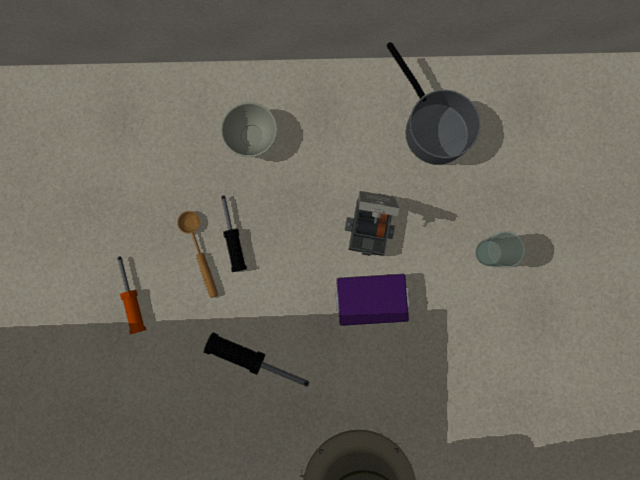

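View pics/scene0.png

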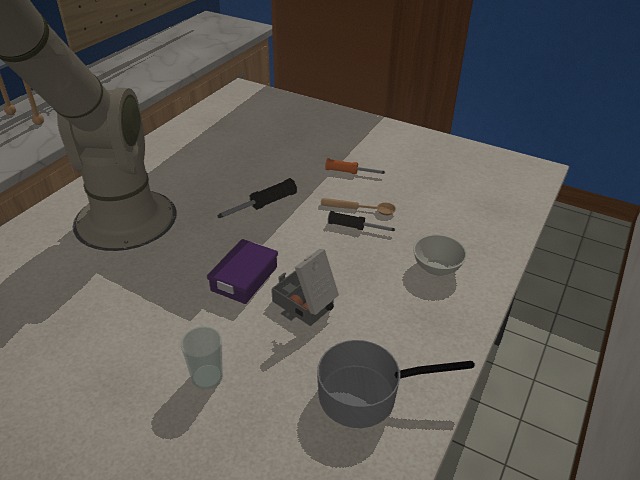

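The thing meant is among three screwdrivers: orange (131,295) is excluded. Of the two black ones, (234,240) measures 126 mm from origin to tip and (245,355) about 173 mm. So it is the one at (234,240), and I'll confirm it in a crop later. First comes the lid.

```bash
cat >> h.py <<'E'
def pose(s=None):
    s=s or telemetry.observe(); return np.array(s['tool_pos']),R.from_quat(s['tcp_rot'])
def frame(x,y):
    x=np.array(x,float);x/=np.linalg.norm(x);y=np.array(y,float);y-=x*(x@y);y/=np.linalg.norm(y)
    return R.from_matrix(np.c_[x,y,np.cross(x,y)])
def rows(p1,R1,n=None,start=None,claw=None):
    p0,R0=start or pose(); rv=(R0.inv()*R1).as_rotvec(); 
    if n is None: n=int(np.ceil(max(np.linalg.norm(p1-p0)/.058,np.linalg.norm(rv)/np.radians(10),1)))
    p,Rc=p0,R0
    for i in range(1,n+1):
        f=i/n; pt=p0+f*(p1-p0); Rt=R0*R.from_rotvec(f*rv)
        d=np.round(Rc.inv().apply(pt-p)*100,2); w=np.round((Rc.inv()*Rt).as_rotvec(degrees=True),1)
        print(*d,*w,end=';\n'); p=p+Rc.apply(d/100); Rc=Rc*R.from_rotvec(w,degrees=True)
    return p,Rc
E
python3 - <<'E'
from h import *
p,Rr=pose(); print(Rr.as_matrix())
yaw=np.radians(-8); bx=np.array([np.cos(yaw),np.sin(yaw),0]);by=np.array([-bx[1],bx[0],0])
o=np.array([.553,-.0415,0])
for sg in (1,-1):
    print(sg); rows(o+bx*.02+[0,0,.36],frame([0,0,-1],sg*by))
im=read_camera('top'); c=cv2.resize(im[180:400,100:320],None,fx=2.5,fy=2.5,interpolation=cv2.INTER_CUBIC); save('crop0',c)
E
```

```text
[[-0.0001  0.3708 -0.9287]
 [-0.     -0.9287 -0.3708]
 [-1.      0.      0.0001]]
1
-0.36 -2.95 -3.22 -9.4 0.0 0.0;
-0.36 -2.38 -3.66 -9.4 0.0 0.0;
-0.35 -1.75 -4.0 -9.4 0.0 0.0;
-0.36 -1.07 -4.23 -9.4 0.0 0.0;
-0.36 -0.37 -4.36 -9.3 0.0 0.0;
-0.36 0.34 -4.35 -9.4 0.0 0.0;
-0.36 1.05 -4.24 -9.4 -0.0 0.0;
-0.36 1.72 -4.01 -9.4 -0.0 0.0;
-0.35 2.36 -3.68 -9.4 -0.0 0.0;
-0.36 2.92 -3.24 -9.4 -0.0 0.0;
-0.36 3.42 -2.72 -9.4 -0.0 0.0;
-0.36 3.81 -2.13 -9.4 -0.0 0.0;
-0.36 4.11 -1.47 -9.4 -0.0 0.0;
-0.36 4.3 -0.79 -9.4 -0.0 0.0;
-0.35 4.36 -0.07 -9.3 -0.0 0.0;
-0.36 4.32 0.64 -9.4 -0.0 0.0;
-1
-0.44 -3.63 -3.97 2.3 0.0 -0.0;
-0.44 -3.78 -3.81 2.3 0.0 -0.0;
-0.44 -3.93 -3.67 2.3 0.0 -0.0;
-0.44 -4.08 -3.5 2.3 0.0 -0.0;
-0.44 -4.21 -3.33 2.2 0.0 -0.0;
-0.45 -4.34 -3.17 2.3 0.0 -0.0;
-0.44 -4.47 -3.0 2.3 0.0 -0.0;
-0.44 -4.58 -2.81 2.3 0.0 -0.0;
-0.44 -4.68 -2.63 2.3 0.0 -0.0;
-0.44 -4.8 -2.43 2.3 0.0 -0.0;
-0.44 -4.88 -2.25 2.3 0.0 -0.0;
-0.44 -4.97 -2.04 2.3 0.0 -0.0;
-0.44 -5.05 -1.85 2.3 0.0 -0.0;
```

View pics/crop0.png

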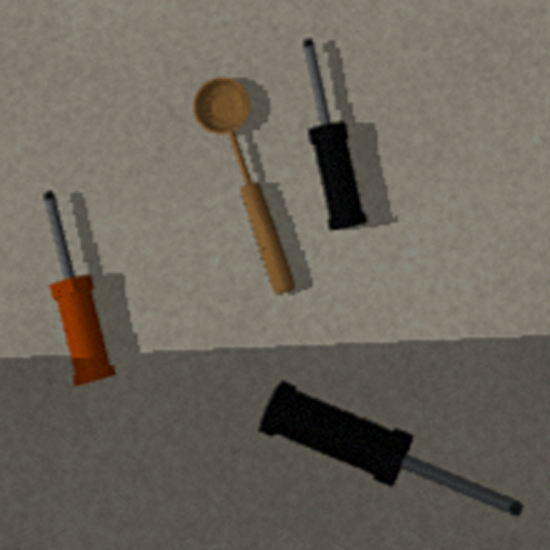

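The crop shows three candidates: orange at (80,330), the large black one at (340,430) and the small black one at (335,150), beside the spoon. The small black one is meant.

Request:
apply_moves --targets "3 -0.4 -3.6 -4.0 2.3 0 0;3 -0.4 -3.8 -3.8 2.3 0 0;3 -0.4 -3.9 -3.7 2.3 0 0;3 -0.4 -4.1 -3.5 2.3 0 0;3 -0.4 -4.2 -3.3 2.3 0 0;3 -0.4 -4.3 -3.2 2.3 0 0;3 -0.4 -4.5 -3.0 2.3 0 0;3 -0.4 -4.6 -2.8 2.3 0 0;3 -0.4 -4.7 -2.6 2.3 0 0;3 -0.4 -4.8 -2.4 2.3 0 0"

```text
t: 2.4
tool_pos: [0.5036, -0.1878, 0.3431]
tcp_rot: [0.707, -0.008, -0.707, -0.008]
contact_force: [0.6, -0.8, 0.2]
gripper_width: 0.0298
```

Request:
apply_moves --targets "3 -0.4 -4.9 -2.2 2.3 0 0;3 -0.4 -5.0 -2.0 2.3 0 0;3 -0.4 -5.0 -1.8 2.3 0 0;3 0 0 0 0 0 0;3 0 0 0 0 0 0"

```text
t: 3.02
tool_pos: [0.5717, -0.0449, 0.3546]
tcp_rot: [-0.705, 0.05, 0.705, 0.05]
contact_force: [-0.0, -0.3, 0.5]
gripper_width: 0.0301
```

Run:
```python
from h import *
s=telemetry.observe(); print(s['t'],s['tool_pos'],s['qpos'],R.from_quat(s['tcp_rot']).as_matrix())
im=read_camera('wrist'); 
for t in ['battery_box','well_mouth']:
    print(t,[(np.round(r['point'],4),round(r['p'],2),proj('wrist',r['point'],s).round()) for r in spot_point('wrist',t)])
save('w1',im)
for t in ['battery_box','well_mouth']:
    read_camera('top');print(t,[(np.round(r['point'],4),round(r['p'],2)) for r in spot_point('top',t)])
```

```text
3.025 [ 0.5717 -0.0449  0.3546] [-0.0433  0.3597  0.0305  1.8957 -0.0131  0.8868 -1.7189] [[-0.0004 -0.1412 -0.99  ]
 [-0.0006 -0.99    0.1412]
 [-1.      0.0006  0.0004]]
battery_box [(array([ 0.5537, -0.0392,  0.0008]), 0.95, array([315., 217.]))]
well_mouth [(array([ 0.5855, -0.0454,  0.1356]), 0.57, array([317., 208.]))]
battery_box [(array([ 0.555 , -0.0393,  0.0026]), 0.95)]
well_mouth [(array([ 0.5837, -0.0485,  0.1326]), 0.72)]
```

View pics/w1.png

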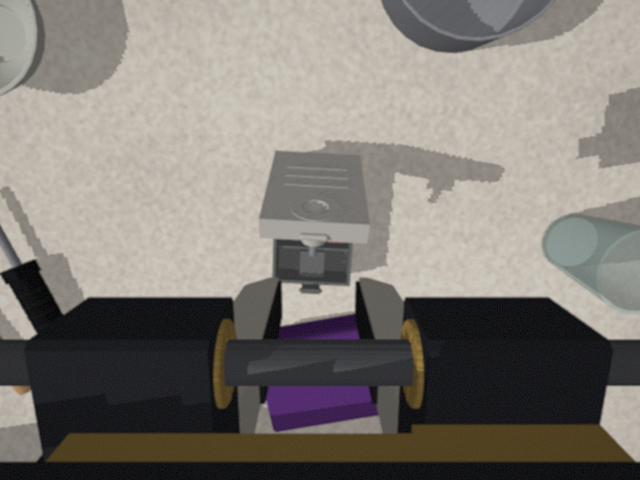

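The wrist picture shows the open lid with its mouth at (316,207), matching the network's estimate. The box edges slope about 3° against the tool, so the box yaw is about -10.5° and the lid about 66° open. I'll go behind the lid and sweep it shut.

Request:
apply_moves --targets "3 0 -0.15 -5.2 2.4 0 0;3 4.8 0 0 0 0 0;3 4.8 0 0 0 0 0;3 4.9 0 0 0 0 0;3 0 0 0 0 0 0"

```text
t: 4.0
tool_pos: [0.622, -0.0505, 0.2067]
tcp_rot: [-0.702, 0.065, 0.706, 0.065]
contact_force: [0.1, -0.0, -0.1]
gripper_width: 0.0299
```

Request:
apply_moves --targets "3 0 0 2 0 0 0;3 0 0 2 0 0 0;3 0 0 2 0 0 0;3 0 0 2 0 0 0;3 1.2 0 0.6 0 0 0;3 1.3 0 0.9 0 0 0;3 1.3 0 0.9 0 0 0;3 1.2 0 0.4 0 0 0;3 1.1 0 0.4 0 0 0;3 0 0 0 0 0 0"

```text
t: 5.25
tool_pos: [0.5137, -0.0298, 0.1482]
tcp_rot: [-0.704, 0.065, 0.704, 0.065]
contact_force: [-0.5, 0.2, -0.2]
gripper_width: 0.03
```

Request:
apply_moves --targets "3 0.4 0 0 0 0 0;3 0.3 0 0 0 0 0;3 0 0 0 0 0 0"

```text
t: 5.62
tool_pos: [0.5138, -0.0298, 0.1417]
tcp_rot: [0.704, -0.065, -0.704, -0.065]
contact_force: [0.4, -0.7, 0.7]
gripper_width: 0.0303
```

Run:
```python
from h import *
s=telemetry.observe(); im=read_camera('wrist'); save('w2',im)
for t in ['battery_box','well_mouth']:
    print(t,[(np.round(r['point'],4),round(r['p'],2),proj('wrist',r['point'],s).round()) for r in spot_point('wrist',t)])
for n in ['top','scene']:
    im=read_camera(n);print([(np.round(r['point'],4),round(r['p'],2)) for r in spot_point(n,'well_mouth')])
```

```text
battery_box [(array([ 0.5514, -0.0391, -0.0047]), 0.58, array([324., 185.])), (array([ 0.3962, -0.0353, -0.0003]), 0.2, array([363., 439.]))]
well_mouth [(array([ 0.5157, -0.0273,  0.0557]), 0.62, array([313., 292.]))]
[(array([0.5035, 0.3475, 0.0019]), 0.64)]
[(array([ 0.5152, -0.0259,  0.0544]), 0.83), (array([0.7667, 0.2226, 0.0011]), 0.55)]
```

Request:
apply_moves --targets "3 0.2 0 0 0 0 0;3 0 0 0 0 0 0"

```text
t: 6.22
tool_pos: [0.5137, -0.0298, 0.1403]
tcp_rot: [0.704, -0.065, -0.704, -0.065]
contact_force: [-1.7, -0.7, 11.3]
gripper_width: 0.0299
```

Request:
apply_moves --targets "3 0.2 0 0 0 0 0;3 0 0 0 0 0 0"

```text
t: 6.48
tool_pos: [0.5136, -0.0298, 0.1399]
tcp_rot: [0.705, -0.065, -0.704, -0.065]
contact_force: [-6.5, -0.2, 36.1]
gripper_width: 0.03
```

At 36 N the tip is at z = 0.056 m, so the lid is shut. I'll back up and look from above.

Request:
apply_moves --targets "3 -4 0 0 0 0 0;3 -5 0 2 0 0 0;3 -6 0 4 0 0 0;3 0 0 0 0 0 0;3 0 0 0 0 0 0"

```text
t: 7.1
tool_pos: [0.4602, -0.0197, 0.2797]
tcp_rot: [0.705, -0.065, -0.704, -0.065]
contact_force: [0.4, 0.0, -1.1]
gripper_width: 0.0301
```

Run:
```python
from h import *
s=telemetry.observe(); im=read_camera('wrist')
for t in ['battery_box','well_mouth','screw','lunchbox']:
    print(t,[(np.round(r['point'],4),round(r['p'],2),proj('wrist',r['point'],s).round()) for r in spot_point('wrist',t)])
u,v=proj('wrist',[.553,-.04,.05],s).astype(int); print(u,v,s['tool_pos'],s['qpos'])
u0=max(0,u-120);v0=max(0,v-110)
c=cv2.resize(im[v0:v0+220,u0:u0+240],None,fx=3,fy=2.7,interpolation=cv2.INTER_CUBIC); print(u0,v0); save('w3',cv2.resize(im[v0:v0+200,u0:u0+240],None,fx=3,fy=3,interpolation=cv2.INTER_CUBIC)); np.save('w3.npy',im); import pickle; pickle.dump(s,open('s3.pkl','wb'))
```

```text
battery_box [(array([ 0.5524, -0.0411, -0.0013]), 0.72, array([324.,  97.])), (array([ 0.5163, -0.0294,  0.0559]), 0.26, array([318., 146.]))]
well_mouth [(array([ 0.5147, -0.0293,  0.0547]), 0.69, array([318., 149.]))]
screw []
lunchbox [(array([ 0.3961, -0.0353, -0.0008]), 0.94, array([349., 279.])), (array([ 0.5129, -0.0317,  0.038 ]), 0.46, array([322., 150.]))]
323 89 [ 0.4602 -0.0197  0.2797] [-0.1121  0.3203  0.0408  2.2139 -0.0225  0.6066 -1.8093]
203 0
```

View pics/w3.png

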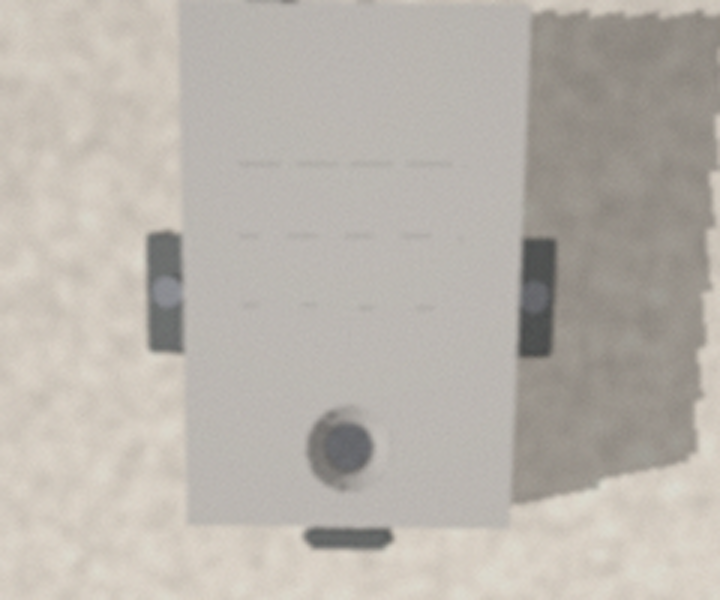

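Run:
```python
from h import *; import pickle
s=pickle.load(open('s3.pkl','rb'))
P={k:unproj('wrist',(203+a/3,b/3),z,s) for k,(a,b,z) in dict(m=(347,447,.0555),nl=(187,523,.056),nr=(511,528,.056),fl=(181,3,.056),fr=(532,8,.056),earl=(166,292,.004),earr=(536,297,.004)).items()}
for k in P: print(k,P[k])
for a,b in (('nr','nl'),('fr','fl'),('earr','earl')):
    d=P[a]-P[b]; print(a,b,np.linalg.norm(d),np.degrees(np.arctan2(d[0],-d[1]))*-1)
m1=(P['nl']+P['nr'])/2;m2=(P['fl']+P['fr'])/2;d=m2-m1; print(np.linalg.norm(d),np.degrees(np.arctan2(d[1],d[0])))
# driver
read_camera('top')
for n in ['screwdriver','driver_tip']: print(n,[(np.round(r['point'],4),round(r['p'],2)) for r in spot_point('top',n)])
```

```text
m [ 0.5145 -0.0295  0.0555]
nl [0.5041 0.0108 0.056 ]
nr [ 0.489  -0.0641  0.056 ]
fl [ 0.613  -0.0114  0.056 ]
fr [ 0.5983 -0.0855  0.056 ]
earl [0.561  0.0105 0.004 ]
earr [ 0.5419 -0.0856  0.004 ]
nr nl 0.076428166196605 11.386398233791013
fr fl 0.07559051532335136 11.226417058400424
earr earl 0.09794438963818589 11.235795670039357
0.1112049345131254 -11.295956254955348
screwdriver [(array([0.3748, 0.4792, 0.0173]), 0.82), (array([0.5036, 0.2588, 0.0124]), 0.81), (array([0.289 , 0.2604, 0.0221]), 0.55)]
driver_tip [(array([0.2235, 0.1008, 0.0212]), 0.93), (array([0.4995, 0.5119, 0.0118]), 0.86), (array([0.6263, 0.2877, 0.0179]), 0.72)]
```

The lid is shut, with its corners measuring 76 x 111 mm and the catch lip over its edge at crop (348,537). Box yaw is -11.3° and the mouth is at (0.5145, -0.0295). On to the screwdriver.

Run:
```python
from h import *
a=np.radians(12.4); d=np.array([np.cos(a),np.sin(a),0]); l=np.array([-d[1],d[0],0])
rows(np.array([.504,.26,.28])-.04*d,frame([0,0,-1],-l))
```

```text
-0.02 -5.35 0.89 -4.6 0.0 -0.0;
-0.02 -5.41 0.47 -4.6 0.0 -0.0;
-0.02 -5.42 0.02 -4.6 0.0 -0.0;
-0.02 -5.42 -0.4 -4.6 0.1 0.0;
-0.03 -5.36 -0.84 -4.5 -0.0 -0.0;
```

Request:
apply_moves --targets "5 0 -5.35 0.9 -4.6 0 0;5 0 -5.4 0.45 -4.6 0 0;5 0 -5.4 0 -4.6 0 0;5 0 -5.4 -0.4 -4.6 0 0;5 0 -5.35 -0.85 -4.6 0 0;5 0 0 0 0 0 0;5 0 0 0 0 0 0"

```text
t: 8.38
tool_pos: [0.465, 0.2503, 0.2792]
tcp_rot: [-0.703, -0.076, 0.703, -0.077]
contact_force: [0.7, -0.2, 0.5]
gripper_width: 0.0501
```

Run:
```python
from h import *
s=telemetry.observe(); im=read_camera('wrist'); print(s['tool_pos'],s['qpos'])
for t in ['screwdriver','driver_tip']:
    print(t,[(np.round(r['point'],4),round(r['p'],2),proj('wrist',r['point'],s).round()) for r in spot_point('wrist',t)])
u,v=proj('wrist',[.55,.27,.016],s).astype(int);u0=max(0,u-120);v0=max(0,v-130);print(u0,v0)
save('w4',cv2.resize(im[v0:v0+200,u0:u0+240],None,fx=3,fy=3,interpolation=cv2.INTER_CUBIC)); import pickle; pickle.dump(s,open('s4.pkl','wb'))
```

```text
[0.465  0.2503 0.2792] [-0.5328  0.3982 -0.0928  2.0682  0.0578  0.679  -2.0173]
screwdriver [(array([0.5059, 0.259 , 0.0183]), 0.84, array([319., 164.])), (array([0.2903, 0.2608, 0.0204]), 0.82, array([266., 401.])), (array([0.3778, 0.4779, 0.0197]), 0.75, array([ 28., 260.]))]
driver_tip []
197 0
```

View pics/w4.png

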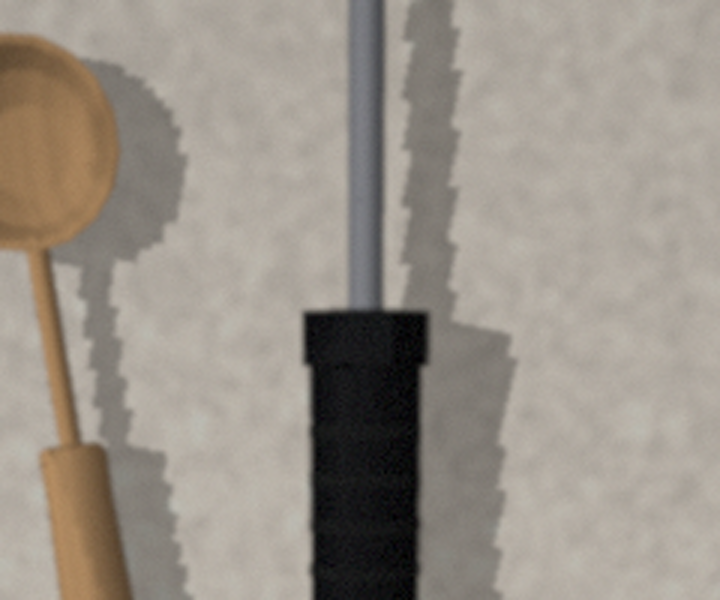

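Run:
```python
from h import *; import pickle
s=pickle.load(open('s4.pkl','rb'))
a=unproj('wrist',(319,3),.02,s);b=unproj('wrist',(318.6,190),.026,s);c=unproj('wrist',(319,104),.031,s)
d=(a-b)[:2];az=np.arctan2(d[1],d[0]);print(a,b,c,np.degrees(az))
d=np.array([np.cos(az),np.sin(az),0]);l=np.array([-d[1],d[0],0]); o=c-.045*d;o[2]=.016; print('o',o,'tip',o+.125*d)
Rg=frame(d-[0,0,1],-l)  # 45deg
X=Rg.as_matrix()[:,0];Z=Rg.as_matrix()[:,2];print(X,Z)
g=o-.000*d   # on axis point
tcp=g-X*(.065+.008); print(tcp)
print('hover');e=rows(tcp-X*.08,Rg); print('in');rows(tcp,Rg,start=e,n=4)
```

```text
[0.6181 0.284  0.02  ] [0.487  0.2553 0.026 ] [0.5495 0.2688 0.031 ] 12.333301319603015
o [0.5055 0.2592 0.016 ] tip [0.6276 0.2859 0.016 ]
[ 0.6908  0.151  -0.7071] [-0.6908 -0.151  -0.7071]
[0.4551 0.2482 0.0676]
hover
3.11 -0.02 1.33 0.0 9.0 -0.0;
2.86 -0.02 1.81 0.0 9.0 -0.0;
2.55 -0.03 2.23 0.0 9.0 -0.0;
2.16 -0.02 2.6 0.0 9.0 -0.0;
1.73 -0.02 2.91 0.0 9.0 -0.0;
in
2.0 -0.0 -0.0 0.0 0.0 -0.0;
2.0 -0.0 -0.0 0.0 0.0 -0.0;
2.0 -0.01 -0.01 0.0 0.0 -0.0;
2.0 0.0 0.0 0.0 0.0 -0.0;
```

Request:
apply_moves --targets "5 3.1 0 1.35 0 9 0;5 2.85 0 1.8 0 9 0;5 2.55 0 2.25 0 9 0;5 2.15 0 2.6 0 9 0;5 1.75 0 2.9 0 9 0;5 0 0 0 0 0 0;5 0 0 0 0 0 0"

```text
t: 9.4
tool_pos: [0.4467, 0.2752, 0.2737]
tcp_rot: [0.852, 0.053, -0.514, 0.086]
contact_force: [0.4, -0.3, -0.3]
gripper_width: 0.0499
```

Run:
```python
from h import *
s=telemetry.observe();print(s['qpos'],s['tool_pos'])
d=np.array([np.cos(.21526),np.sin(.21526),0]);l=np.array([-d[1],d[0],0]);Rg=frame(d-[0,0,1],-l)
rows(np.array([.4551,.2482,.0676]),Rg,n=4)
```

```text
[-1.3263  0.4199  0.6869  2.3444  0.5371  0.1075 -2.6256] [0.4467 0.2752 0.2737]
4.65 0.22 2.31 0.4 4.4 -1.4;
4.46 0.36 2.66 0.3 4.5 -1.3;
4.22 0.46 3.0 0.4 4.4 -1.4;
3.97 0.59 3.32 0.4 4.4 -1.4;
```

Outward tilt hits the joint 6 and 7 limits. I'll fit the arm's kinematics from the recorded poses so I can plan a feasible regrasp.

```bash
cat > kin.py <<'E'
from h import *
import itertools
from scipy.optimize import least_squares
D=[([1.1143,.6002,-.0025,1.6001,.0018,.9429,-.0798],[.2686,-.673,.3018],[-.6942,-.134,.6946,-.1329]),
([-.0433,.3597,.0305,1.8957,-.0131,.8868,-1.7189],[.5717,-.0449,.3546],[-.705,.05,.705,.05]),
([-.1121,.3203,.0408,2.2139,-.0225,.6066,-1.8093],[.4602,-.0197,.2797],[.705,-.065,-.704,-.065]),
([-.5328,.3982,-.0928,2.0682,.0578,.679,-2.0173],[.465,.2503,.2792],[-.703,-.076,.703,-.077]),
([-1.3263,.4199,.6869,2.3444,.5371,.1075,-2.6256],[.4467,.2752,.2737],[.852,.053,-.514,.086])]
LO=np.array([-2.57,-.35,-1.29,.11,-1.05,.11,-2.63]);HI=np.array([2.57,1.97,1.29,2.56,4.19,1.86,2.63])
def fk(q,P,sg):
    H,L1,a,L2,b,L3,b1,b7=P; T=R.from_rotvec([0,0,b1+sg[0]*q[0]]);p=np.array([0,0,H])
    T=T*R.from_rotvec([0,q[1],0])*R.from_rotvec([0,0,sg[1]*q[2]]);p=p+T.apply([a,0,L1])
    T=T*R.from_rotvec([0,q[3],0])*R.from_rotvec([0,0,sg[2]*q[4]]);p=p+T.apply([-a,0,L2])
    T=T*R.from_rotvec([0,q[5],0]);p=p+T.apply([b,0,0]);T=T*R.from_rotvec([0,0,b7+sg[3]*q[6]]);p=p+T.apply([0,0,L3])
    # tool x = flange z
    return p,T*R.from_matrix(np.array([[0,0,-1],[0,1,0],[1,0,0]]).astype(float))
def fit():
    best=None
    for sg in itertools.product((1,-1),repeat=4):
      for b70 in (0,1.57,3.14,-1.57):
        def f(P): 
            o=[]
            for q,p,w in D:
                pp,RR=fk(q,P,sg); o+=list(pp-p)+list(.3*(R.from_quat(w).inv()*RR).as_rotvec())
            return np.array(o)
        r=least_squares(f,[.34,.5,0.05,.45,0.05,.25,0,b70])
        if best is None or r.cost<best[0].cost: best=(r,sg)
    return best
if __name__=='__main__':
    r,sg=fit(); print(r.cost,sg,r.x); print(r.fun.reshape(-1,6)*1000)
E
python3 kin.py
python3 -c "
from h import *;s=telemetry.observe();print(s['tcp_rot'].tolist())"
```

```text
0.00028871168683083253 (-1, -1, -1, -1) [ 0.3121  0.6502  0.0019  0.4275 -0.0091  0.2979 -0.0943  1.4787]
[[-10.9957  -3.7898  -2.2795   0.6496   0.0726   0.0086]
 [ -1.2362   2.7962  -1.2833   0.6847  -0.1124   0.1818]
 [  1.2716  13.2459   1.1714   0.5548  -0.0781  -0.0125]
 [ -0.789    7.4117   1.6901   0.6342  -0.3377  -0.1906]
 [ -0.377   -2.3689   0.7013  -2.5233  -2.929   12.8883]]
[0.8521282479190181, 0.052887395135301385, -0.5135135290588313, 0.08593153092905902]
```

```bash
python3 - <<'E'
s=open('kin.py').read()
s=s.replace("H,L1,a,L2,b,L3,b1,b7=P; T=R","H,L1,a,L2,b,L3,y1,y2,y3=P;b1=0;b7=np.pi/2; T=R").replace("T.apply([a,0,L1])","T.apply([a,y1,L1])").replace("T.apply([-a,0,L2])","T.apply([-a,y2,L2])").replace("T.apply([b,0,0])","T.apply([b,y3,0])")
s=s.replace("product((1,-1),repeat=4)","product((-1,),repeat=4)").replace("(0,1.57,3.14,-1.57)","(0,)").replace("[.34,.5,0.05,.45,0.05,.25,0,b70]","[.34,.5,0.02,.45,0.05,.25,0,0,0]")
s=s.split("if __name__")[0]+'''
_r,SG=fit();P=_r.x
def ik(p,Rt,q0,w=.0,free=None):
    best=None
    rng=np.random.default_rng(0)
    for k in range(12):
        x0=np.clip(np.array(q0)+(rng.normal(0,.6,7) if k else 0),LO+.02,HI-.02)
        def f(q):
            pp,RR=fk(q,P,SG); return np.r_[(pp-p)*10,(Rt.inv()*RR).as_rotvec()*3,w*(q-q0)]
        r=least_squares(f,x0,bounds=(LO,HI)); 
        if best is None or r.cost<best.cost-1e-7: best=r
        if best.cost<1e-5 and k>2: break
    pp,RR=fk(best.x,P,SG)
    return best.x,np.linalg.norm(pp-p),np.degrees((Rt.inv()*RR).magnitude())
if __name__=='__main__': print(P,_r.cost);print(_r.fun.reshape(-1,6)*1000)
'''
open('kin.py','w').write(s)
E
python3 kin.py
cat > t.py <<'E'
from kin import *
q0=np.array([-.11,.32,.04,2.21,-.02,.6,-1.8])
dd=np.radians(12.33);d=np.array([np.cos(dd),np.sin(dd),0]);l=np.array([-d[1],d[0],0])
o=np.array([.5055,.2592,.016]);m=np.array([.5145,-.0295,.056])
up=np.array([0,0,1.])
for deg in (15,20,30,45):
    t=np.radians(deg);Rg=frame(np.sin(t)*d-np.cos(t)*up,-l);X=Rg.as_matrix()[:,0]
    print('pick tilt',deg,*ik(o-X*.07,Rg,q0))
g=m+[0,0,-.018+.125]
for deg in (45,60,70,80,90):
  for az in range(-11,349,90):
    t=np.radians(deg);a=np.radians(az);h=np.array([np.cos(a),np.sin(a),0]);X=np.sin(t)*h-np.cos(t)*up
    for sg in (1,-1):
      Rg=frame(X,sg*np.cross(up,h)); q,e,r=ik(g-X*.07,Rg,q0)
      if e<.004 and r<1: print('ins',deg,az,sg,q,e,r)
E
python3 t.py
```

```text
[ 0.2554  0.6546  0.0151  0.4498  0.0328  0.2336 -0.0124  0.5261 -0.57  ] 2.289339427717693e-05
[[-0.1272  0.9738 -0.789  -0.0265  0.0273  0.0113]
 [-1.8464  0.5075  2.2183  0.0085 -0.095   0.1915]
 [-1.5096  0.5054 -1.7189 -0.1213 -0.0845 -0.0448]
 [ 4.4478  2.4606 -1.081  -0.042  -0.314  -0.1559]
 [-0.3212 -0.9253  1.3705  0.0643  0.2721  0.0725]]
pick tilt 15 [-0.7494  0.7027  0.2813  2.1818 -1.05    0.11   -0.8723] 0.004656885100185434 1.5770237585438507
pick tilt 20 [-0.8047  0.699   0.3342  2.1823 -1.05    0.11   -0.8945] 0.01649460707837313 5.58327936172548
pick tilt 30 [-0.9415  0.7069  0.4633  2.1828 -1.05    0.11   -0.9592] 0.03998461208923487 13.529029229578653
pick tilt 45 [-1.2426  0.8035  0.7387  2.1815 -1.05    0.11   -1.1573] 0.07356591725613916 24.91871990155065
ins 45 79 1 [ 0.7221  0.6371 -0.4716  2.1056 -0.7987  0.7397 -2.3374] 4.611102534756203e-16 8.838566321046763e-14
ins 45 79 -1 [ 0.8763  0.6819 -0.722   2.1149 -0.6197  0.6382  0.6023] 1.7368913162661565e-11 3.8606678937981156e-09
ins 45 169 1 [ 0.2604  0.7955 -0.4072  1.7336  0.0494  1.4169 -1.9376] 3.251260
[... 1888 characters left out ...]
e-13
ins 80 259 1 [-0.6687  0.9809  0.2794  2.0685  0.8015  1.2985 -1.3281] 5.978733960281817e-16 1.6396795962329423e-13
ins 80 259 -1 [-0.2562  0.966  -0.3368  2.0922  0.9437  1.683   1.4962] 2.498001805406602e-16 1.4512046579553972e-14
ins 90 79 1 [ 1.0902  1.1784 -0.8404  2.0487 -0.8872  0.9676 -2.0695] 6.1761572892979815e-12 1.043944972792784e-09
ins 90 79 -1 [ 1.0317  1.1372 -0.738   2.047  -0.953   1.0434  1.1514] 3.8205353855156917e-11 9.645163715406759e-09
ins 90 259 1 [-0.7113  1.0836  0.3439  2.0517  0.8055  1.3703 -1.3406] 1.162154198461107e-13 3.622675227510482e-11
ins 90 259 -1 [-0.3228  1.04   -0.2352  2.075   0.9308  1.7566  1.4812] 5.737084865119032e-16 2.6231501943185177e-14
```

```bash
sed -i "s/return np.array(o)/return np.r_[np.array(o),.01*P[[2,4,6,7,8]]]/; s/_r.fun.reshape(-1,6)/_r.fun[:-5].reshape(-1,6)/" kin.py
python3 kin.py
cat > t2.py <<'E'
from kin import *
q0=np.array([-.5,.6,.0,2.0,.4,.8,-1.6]);up=np.array([0,0,1.])
g=np.array([.5145,-.0295,.163])
for z in (0,.04):
 for deg in (80,90):
  for az in (79,169,259):
    t=np.radians(deg);a=np.radians(az-.3);h=np.array([np.cos(a),np.sin(a),0]);X=np.sin(t)*h-np.cos(t)*up
    Rg=frame(X,np.cross(up,h)); q,e,r=ik(g+[0,0,z]-X*.072,Rg,q0,w=.003)
    print('ins',z,deg,az,q,e,r)
E
python3 t2.py
python3 - <<'E'
from h import *
d=np.array([np.cos(.21526),np.sin(.21526),0]);l=np.array([-d[1],d[0],0])
o=np.array([.5055,.2592,.17]);rows(o,frame([0,0,-1],-l))
E
```

```text
[ 0.2555  0.6546  0.0151  0.4497  0.0328  0.2336 -0.0125 -0.0219 -0.0219] 2.301441708059946e-05
[[-0.1264  0.9753 -0.7924 -0.0265  0.0273  0.0113]
 [-1.8446  0.5086  2.2124  0.0085 -0.095   0.1915]
 [-1.504   0.5066 -1.7177 -0.1213 -0.0845 -0.0448]
 [ 4.4467  2.4631 -1.0828 -0.042  -0.314  -0.1559]
 [-0.3237 -0.9301  1.3806  0.0643  0.2721  0.0725]]
ins 0 80 79 [ 0.8662  0.9618 -0.4748  2.0645 -1.05    1.1225 -1.9057] 3.37048293955127e-07 0.00019396979993418714
ins 0 80 169 [ 0.3208  1.0761 -0.5251  1.5762 -0.0489  1.86   -2.0621] 0.01058705663498211 2.407365837444673
ins 0 80 259 [-0.6183  0.9673  0.2015  2.0658  0.8211  1.3505 -1.3691] 9.358428647226043e-08 3.454854348573296e-05
ins 0 90 79 [ 0.9195  1.0781 -0.548   2.047  -1.05    1.1841 -1.8692] 3.285047464317576e-07 0.00018687337400230588
ins 0 90 169 [ 0.4768  1.2043 -0.8159  1.611  -0.0526  1.86   -2.3422] 0.031794677743463756 7.087581063265709
ins 0 90 259 [-0.6467  1.0619  0.2438  2.0501  0.8316  1.4407 -1.3972] 1.0786414913710245e-07 3.918397659667562e-05
ins 0.04 80 79 [ 0.8831  0.8941 -0.5048  2.0686 -1.05    1.1465 -1.9694] 3.8169736109984665e-07 0.00021078064738588458
ins 0.04 80 169 [ 0.3852  1.0405 -0.643   1.6018 -0.0516  1.86   -2.155 ] 0.018478288277692292 4.141446136008555
ins 0.04 80 259 [-0.6147  0.9022  0.1992  2.0713  0.8275  1.3953 -1.3311] 1.0728253008121039e-07 3.496553355302123e-05
ins 0.04 90 79 [ 0.9541  1.0198 -0.6084  2.0592 -1.05    1.18   -1.9378] 3.9355727946090775e-07 0.00020613061463810228
ins 0.04 90 169 [ 0.6029  1.2705 -1.1054  1.634  -0.0551  1.86   -2.6215] 0.03733033995660727 8.20554202358481
ins 0.04 90 259 [-0.6444  0.9961  0.245   2.0638  0.8448  1.4785 -1.3643] 1.1676010057054681e-07 3.901435117744878e-05
3.97 0.55 -0.01 -0.2 -9.1 -1.9;
3.9 0.69 -0.63 -0.3 -9.1 -1.9;
3.73 0.81 -1.23 -0.2 -9.1 -1.9;
```

A sideways insertion with the tool level and heading 259° is comfortably reachable. I'll grasp straight down instead, swing the bit down, stand it in the well, and regrasp from above.

Request:
apply_moves --targets "5 3.95 0.55 0 -0.2 -9.1 -1.9;5 3.9 0.7 -0.65 -0.3 -9.1 -1.9;5 3.7 0.8 -1.25 -0.2 -9.1 -1.9;5 0 0 0 0 0 0;5 0 0 0 0 0 0;5 0 0 0 0 0 0"

```text
t: 10.15
tool_pos: [0.4864, 0.2652, 0.2152]
tcp_rot: [0.779, 0.055, -0.618, 0.093]
contact_force: [0.2, -0.2, 1.2]
gripper_width: 0.05
```

Run:
```python
from h import *
s=telemetry.observe();print(s['qpos'],s['tool_pos'])
d=np.array([np.cos(.21526),np.sin(.21526),0]);l=np.array([-d[1],d[0],0])
o=np.array([.5055,.2592,.088]);rows(o,frame([0,0,-1],-l),n=3)
```

```text
[-0.7483  0.4858  0.0966  2.1853  0.3802  0.3292 -2.3777] [0.4864 0.2652 0.2152]
4.28 -0.0 0.36 -0.1 -4.2 -1.5;
4.29 0.11 0.05 -0.1 -4.2 -1.5;
4.28 0.22 -0.27 -0.0 -4.2 -1.4;
```

Request:
apply_moves --targets "5 2.1 0 0.4 -0.1 -4.2 -1.5;5 2.1 0 0.2 -0.1 -4.2 -1.5;5 2.1 0.1 0 0 -4.2 -1.4;5 0 0 0 0 0 0;5 0 0 0 0 0 0"

```text
t: 10.78
tool_pos: [0.4904, 0.2625, 0.1522]
tcp_rot: [0.704, 0.076, -0.702, 0.077]
contact_force: [0.3, -0.8, -0.1]
gripper_width: 0.0496
```

Run:
```python
from h import *
s=telemetry.observe();print(s['qpos'],s['tool_pos'])
d=np.array([np.cos(.21526),np.sin(.21526),0]);l=np.array([-d[1],d[0],0])
o=np.array([.5055,.2592,.088]);rows(o,frame([0,0,-1],-l),n=3)
```

```text
[-0.4824  0.619  -0.1627  2.1007  0.2282  0.4373 -2.1773] [0.4904 0.2625 0.1522]
2.14 0.21 -0.46 0.0 -0.0 -0.0;
2.14 0.22 -0.47 0.0 -0.1 -0.1;
2.14 0.22 -0.47 0.0 0.0 0.0;
```

Request:
apply_moves --targets "5 0 0.65 -1.4 0 0 0;5 2.15 0 0 0 0 0;5 2.15 0 0 0 0 0;5 2.1 0 0 0 0 0;5 0 0 0 0 0 0;5 0 0 0 0 0 0"

```text
t: 11.52
tool_pos: [0.5067, 0.2586, 0.0885]
tcp_rot: [0.703, 0.075, -0.703, 0.076]
contact_force: [-0.6, -0.2, -1.1]
gripper_width: 0.05
```

Request:
apply_moves --targets "2 0 0 0 0 0 0;2 0 0 0 0 0 0;2 0 0 0 0 0 0;2 0 0 0 0 0 0" --grip_force 30

```text
t: 12.02
tool_pos: [0.5064, 0.2584, 0.0881]
tcp_rot: [0.703, 0.075, -0.703, 0.076]
contact_force: [-0.5, 0.1, 6.6]
gripper_width: 0.0279
```

```bash
cat > t3.py <<'E'
from kin import *
s=telemetry.observe(); p0,R0=pose(s); p0=p0+[0,0,.2]
a=np.radians(258.7);h=np.array([np.cos(a),np.sin(a),0]);Rf=frame(h,np.cross([0,0,1],h))
X=h; g=np.array([.5145,-.0295,.163+.06]); pf=g-X*.072
rv=(R0.inv()*Rf).as_rotvec(); print(np.degrees(rv),pf)
q=s['qpos']
for f in np.linspace(0,1,7):
    q,e,r=ik(p0+f*(pf-p0),R0*R.from_rotvec(f*rv),q,w=.02); print(f,q,e,r)
print('lift 4 rows 5cm; then'); rows(pf,Rf,start=(p0,R0))
E
python3 t3.py
```

```text
[-51.6568 -78.8591  51.603 ] [0.5286 0.0411 0.223 ]
0.0 [-0.4149  0.4259 -0.22    1.9918  0.1354  0.7373 -2.073 ] 6.282791731082903e-06 0.0016452716328235425
0.16666666666666666 [-0.3988  0.5078 -0.2195  1.927   0.2117  0.9945 -1.9515] 3.1616977974044876e-06 0.0009129642362779997
0.3333333333333333 [-0.4021  0.5944 -0.2051  1.8925  0.3117  1.2097 -1.8439] 2.4840216226183448e-06 0.0006890042227142184
0.5 [-0.4127  0.6812 -0.1825  1.8918  0.4315  1.3829 -1.7427] 1.8826743907086585e-06 0.0005282517492934737
0.6666666666666666 [-0.4238  0.7664 -0.1538  1.9254  0.571   1.5168 -1.6491] 1.4118342645207889e-06 0.00043186580182190165
0.8333333333333333 [-0.4308  0.8505 -0.1189  1.9901  0.7298  1.618  -1.5689] 1.1898751478540057e-06 0.00040895570970335226
1.0 [-0.4303  0.9358 -0.0754  2.0799  0.9063  1.6972 -1.5085] 1.2609280831804457e-06 0.0004468645396920058
lift 4 rows 5cm; then
0.59 1.97 0.22 -4.7 -7.2 4.7;
0.79 1.9 0.3 -4.7 -7.1 4.7;
0.97 1.79 0.34 -4.7 -7.2 4.7;
1.16 1.68 0.34 -4.7 -7.2 4.7;
1.34 1.55 0.32 -4.7 -7.1 4.7;
1.49 1.41 0.27 -4.7 -7.2 4.6;
1.64 1.27 0.18 -4.7 -7.2 4.7;
1.74 1.11 0.07 -4.7 -7.2 4.7;
1.83 0.98 -0.08 -4.7 -7.1 4.7;
1.88 0.82 -0.23 -4.7 -7.2 4.7;
1.91 0.7 -0.4 -4.7 -7.2 4.7;
```

Request:
apply_moves --targets "2 -3 0 0 0 0 0;2 -5.5 0 0 0 0 0;2 -6 0 0 0 0 0;2 -5.5 0 0 0 0 0;2 0 0 0 0 0 0;2 0.6 1.95 0.2 -4.7 -7.2 4.7;2 0.8 1.9 0.3 -4.7 -7.1 4.7;2 0.95 1.8 0.35 -4.7 -7.2 4.7;2 1.15 1.7 0.35 -4.7 -7.2 4.7;2 1.35 1.55 0.3 -4.7 -7.1 4.7"

```text
t: 13.28
tool_pos: [0.5165, 0.1589, 0.2565]
tcp_rot: [-0.424, -0.046, 0.824, -0.373]
contact_force: [-0.4, -0.6, -1.2]
gripper_width: 0.0283
```

Request:
apply_moves --targets "2 1.5 1.4 0.25 -4.7 -7.2 4.6;2 1.65 1.25 0.2 -4.7 -7.2 4.7;2 1.75 1.1 0.05 -4.7 -7.2 4.7;2 1.85 1 -0.1 -4.7 -7.1 4.7;2 1.9 0.8 -0.25 -4.7 -7.2 4.7;2 1.9 0.7 -0.4 -4.7 -7.2 4.7;2 0 0 0 0 0 0;2 0 0 0 0 0 0;2 0 0 0 0 0 0"

```text
t: 14.4
tool_pos: [0.5286, 0.0416, 0.2222]
tcp_rot: [-0.001, -0.0, 0.773, -0.634]
contact_force: [-0.4, 0.5, -0.1]
gripper_width: 0.0281
```

Run:
```python
from h import *
s=telemetry.observe();print(s['qpos'],s['tool_pos'],s['gripper_width']);print(R.from_quat(s['tcp_rot']).as_matrix())
for n in ('scene','top','wrist'):
    im=read_camera(n); print(n,[(np.round(r['point'],4),round(r['p'],2),proj(n,r['point'],s).round()) for r in spot_point(n,'driver_tip')],[(np.round(r['point'],4),round(r['p'],2),proj(n,r['point'],s).round()) for r in spot_point(n,'screwdriver')])
    save('i_'+n,im)
a=np.radians(258.7);h=np.array([np.cos(a),np.sin(a),0]);Rf=frame(h,np.cross([0,0,1],h))
rows(np.array([.5286,.0411,.223]),Rf)
```

```text
[-0.4907  0.9681 -0.0986  1.9116  0.8537  1.8053 -1.4286] [0.5286 0.0416 0.2222] 0.02807933275186868
[[-0.1965  0.9805 -0.0015]
 [-0.9805 -0.1965 -0.0019]
 [-0.0022  0.0011  1.    ]]
scene [(array([0.2207, 0.103 , 0.0198]), 0.81, array([218., 217.])), (array([ 0.5144, -0.0306,  0.0973]), 0.57, array([288., 264.]))] [(array([0.2854, 0.2606, 0.0208]), 0.84, array([273., 194.])), (array([ 0.5153, -0.0242,  0.2191]), 0.69, array([289., 216.])), (array([ 0.4913, -0.3039, -0.001 ]), 0.39, array([205., 380.]))]
top [] [(array([ 0.765 ,  0.2239, -0.0001]), 0.68, array([251., 137.])), (array([ 0.5115, -0.0271,  0.2156]), 0.6, array([376., 236.]))]
wrist [] [(array([ 0.5147, -0.0281,  0.2199]), 0.63, array([320., 303.]))]
-0.01 0.03 0.12 0.1 0.0 -0.0;
```

Run:
```python
import cv2
a=cv2.imread('pics/i_scene.png')[190:330,220:380];b=cv2.imread('pics/i_wrist.png')
cv2.imwrite('pics/v7.png',cv2.hconcat([cv2.resize(a,(480,420),interpolation=cv2.INTER_CUBIC),cv2.resize(b[:,200:440],(210,420))]))
```

```text
(no output)
```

View pics/v7.png

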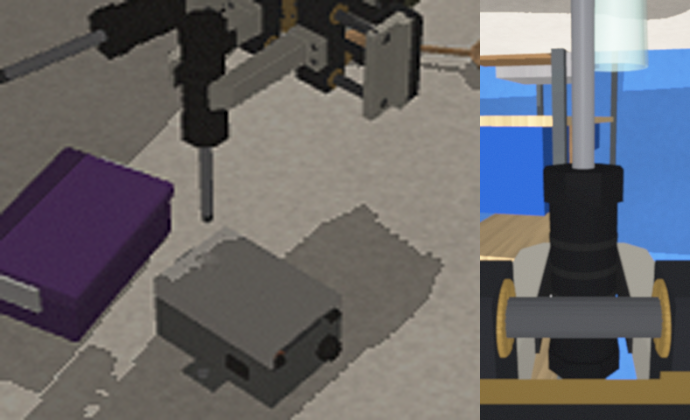

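The driver hangs plumb over the well, with its tip at scene (289,263). Lowering it now.

Request:
apply_moves --targets "2 0 0 -2.5 0 0 0;2 0 0 -1.5 0 0 0;2 0 0 -0.5 0 0 0;2 0 0 -0.5 0 0 0;2 0 0 0 0 0 0"

```text
t: 15.48
tool_pos: [0.5283, 0.041, 0.1717]
tcp_rot: [0.001, -0.0, 0.773, -0.634]
contact_force: [-0.6, 0.3, -1.0]
gripper_width: 0.0284
```

Request:
apply_moves --targets "2 0 0 -0.3 0 0 0;2 0 0 -0.3 0 0 0;2 0 0 0 0 0 0"

```text
t: 15.85
tool_pos: [0.5283, 0.0411, 0.1655]
tcp_rot: [0.001, -0.0, 0.773, -0.634]
contact_force: [0.2, -0.9, -0.7]
gripper_width: 0.028
```

Request:
apply_moves --targets "2 0 0 -0.3 0 0 0;2 0 0 0 0 0 0"

```text
t: 16.1
tool_pos: [0.5282, 0.041, 0.1626]
tcp_rot: [0.001, -0.0, 0.773, -0.634]
contact_force: [0.6, -0.1, -1.3]
gripper_width: 0.0281
```

Request:
apply_moves --targets "2 0 0 -0.2 0 0 0;2 0 0 0 0 0 0"

```text
t: 16.35
tool_pos: [0.5284, 0.0409, 0.1607]
tcp_rot: [0.001, 0.0, 0.773, -0.634]
contact_force: [1.1, 0.2, -0.0]
gripper_width: 0.0282
```

Request:
apply_moves --targets "2 0 0 -0.2 0 0 0;2 0 0 0 0 0 0"

```text
t: 16.6
tool_pos: [0.5284, 0.0407, 0.1594]
tcp_rot: [0.001, 0.001, 0.773, -0.634]
contact_force: [1.6, -0.2, 5.4]
gripper_width: 0.0282
```

The tip is at z ≈ 0.035 with 5 N, so the bit sits in the recess. Releasing, backing off, and coming round to a grasp from above.

Request:
apply_moves --targets "3.5 0 0 0 0 0 0;5 0 0 0 0 0 0;7 0 0 0 0 0 0;9 0 0 0 0 0 0;9 -2 0 0 0 0 0;9 -5 0 0 0 0 0;9 -5 0 0 0 0 0;9 -3 0 3 0 0 0;9 0 0 6 0 0 0;9 0 0 6 0 0 0"

```text
t: 17.85
tool_pos: [0.5575, 0.1904, 0.3096]
tcp_rot: [0.001, -0.001, 0.773, -0.635]
contact_force: [1.0, 0.0, 0.3]
gripper_width: 0.0901
```

Run:
```python
from h import *
s=telemetry.observe();print(s['qpos'],s['tool_pos'],s['t'])
for n in ('top','scene'):
    im=read_camera(n); save('r_'+n,im)
    for k in ('screwdriver','well_mouth'): print(n,k,[(np.round(r['point'],4),round(r['p'],2),proj(n,r['point'],s).round()) for r in spot_point(n,k)])
p0,R0=pose(s)
R1=R0*R.from_rotvec([0,90,0],degrees=True)
rows(np.array([.5145,-.0295,.36]),R1)
a=cv2.imread('pics/r_top.png')[170:300,300:450];b=cv2.imread('pics/r_scene.png')[180:330,220:380]
cv2.imwrite('pics/v8.png',cv2.hconcat([cv2.resize(a,(400,380),interpolation=cv2.INTER_CUBIC),cv2.resize(b,(400,380),interpolation=cv2.INTER_CUBIC)]))
```

```text
[-0.8781  0.9327  0.3006  1.6792  0.69    1.8546 -1.0358] [0.5575 0.1904 0.3096] 17.85
top screwdriver [(array([0.2874, 0.2598, 0.0199]), 0.84, array([234., 352.])), (array([0.3753, 0.4824, 0.0153]), 0.74, array([131., 312.])), (array([ 0.5309, -0.0276,  0.1568]), 0.71, array([372., 229.]))]
top well_mouth [(array([ 0.5132, -0.0315,  0.0532]), 0.57, array([369., 243.]))]
scene screwdriver [(array([ 0.536 , -0.0246,  0.1571]), 0.96, array([298., 244.])), (array([0.2829, 0.2586, 0.0215]), 0.91, array([272., 193.])), (array([0.3766, 0.4781, 0.0184]), 0.79, array([341., 166.]))]
scene well_mouth [(array([ 0.513 , -0.029 ,  0.0559]), 0.55, array([288., 277.])), (array([ 0.5148, -0.0302,  0.0393]), 0.2, array([289., 283.]))]
2.23 0.0 0.52 -0.0 9.0 0.0;
2.12 0.01 0.87 -0.0 9.0 0.0;
1.96 -0.0 1.19 -0.0 9.0 0.0;
1.75 0.0 1.47 -0.0 9.0 0.0;
1.49 0.0 1.74 -0.0 9.0 0.0;
1.21 0.01 1.94 -0.0 9.0 0.0;
0.89 -0.0 2.12 -0.0 9.0 0.0;
0.54 0.0 2.22 -0.0 9.0 0.0;
0.2 0.0 2.28 -0.0 9.0 0.0;
-0.17 0.01 2.28 -0.1 9.0 0.0;
```

View pics/v8.png

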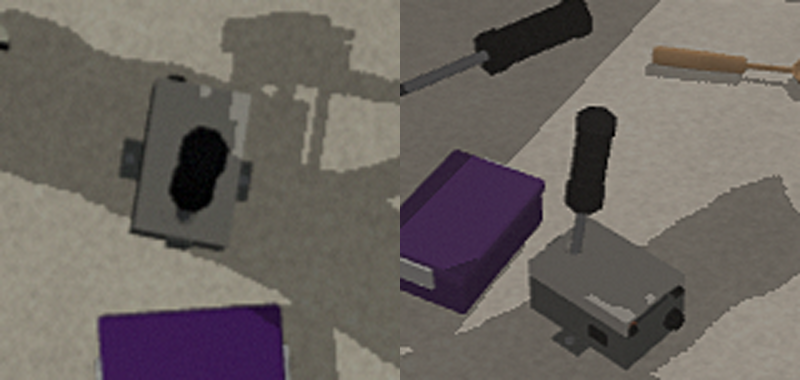

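The driver stands in the well leaning about 8.5° toward +x, with the handle at right crop (590,160). I'll swing the tool over it, then match the lean.

Request:
apply_moves --targets "8 2.25 0 0.5 0 9 0;8 2.1 0 0.85 0 9 0;8 1.95 0 1.2 0 9 0;8 1.75 0 1.5 0 9 0;8 1.5 0 1.75 0 9 0;8 1.2 0 1.95 0 9 0;8 0.9 0 2.1 0 9 0;8 0.55 0 2.2 0 9 0;8 0.2 0 2.3 0 9 0;8 -0.15 0 2.3 0 9 0"

```text
t: 19.4
tool_pos: [0.5141, -0.031, 0.3603]
tcp_rot: [0.547, 0.45, -0.546, 0.447]
contact_force: [-0.4, 0.9, -1.0]
gripper_width: 0.0801
```

Request:
apply_moves --targets "8 0 0 0 -10 0 0;8 0 0 0 -10 0 0;8 0 0 0 -10 0 0;8 0 0 0 -10 0 0;8 0 0 0 -10 0 0;8 0 0 0 -10 0 0;8 0 0 0 -10 0 0;8 0 0 0 -10 0 0;8 0 0 0 -10 0 0;8 0 0 0 -10 0 0"

```text
t: 20.65
tool_pos: [0.514, -0.0306, 0.3595]
tcp_rot: [0.006, 0.709, -0.006, 0.706]
contact_force: [-0.7, 0.7, -1.0]
gripper_width: 0.0802
```

Run:
```python
from h import *
s=telemetry.observe();print(s['qpos'],s['tool_pos'],s['t']);print(R.from_quat(s['tcp_rot']).as_matrix())
```

```text
[ 0.2361  0.3019 -0.3685  1.9894  0.1384  0.8785  1.3478] [ 0.514  -0.0306  0.3595] 20.65
[[-0.0044  0.0168  0.9998]
 [ 0.0004  0.9999 -0.0168]
 [-1.      0.0003 -0.0044]]
```

Run:
```python
from h import *
s=telemetry.observe(); im=read_camera('wrist'); save('w9',im)
print([(np.round(r['point'],4),round(r['p'],2),proj('wrist',r['point'],s).round()) for r in spot_point('wrist','screwdriver')])
B=np.array([.5145,-.0295,.035]);M=np.array([.5335,-.0262,.157]);a=(M-B)/np.linalg.norm(M-B);print(a)
print([proj('wrist',B+a*t,s).round() for t in (.08,.125,.17)])
p0,R0=pose(s)
R1=R0*R.from_rotvec([-45,0,0],degrees=True); R1=frame(-a,R1.as_matrix()[:,1])
e=rows(B+a*.31,R1); 
save('v9',im[150:,150:500])
```

```text
[(array([ 0.5339, -0.0289,  0.1582]), 0.6, array([320., 264.]))]
[0.1538 0.0267 0.9877]
[array([321., 239.]), array([324., 264.]), array([327., 297.])]
0.36 0.21 0.96 -9.0 1.8 0.3;
0.34 0.06 0.99 -8.9 1.7 0.4;
0.3 -0.11 1.0 -9.0 1.8 0.3;
0.27 -0.26 0.98 -9.0 1.7 0.4;
0.24 -0.41 0.93 -8.9 1.8 0.3;
```

View pics/v9.png

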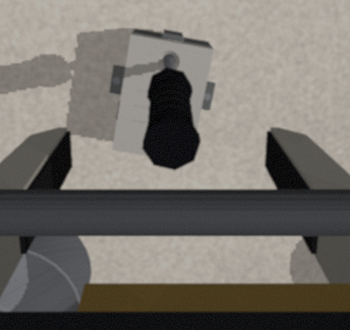

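Run:
```python
from h import *
s=telemetry.observe()
B=np.array([.5145,-.0295,.035]);M=np.array([.5335,-.0284,.157]);a=(M-B)/np.linalg.norm(M-B)
p0,R0=pose(s)
R1=R0*R.from_rotvec([-45,0,0],degrees=True); R1=frame(-a,R1.as_matrix()[:,1])
e=rows(B+a*.31,R1);print(); rows(B+a*.195,R1,start=e,n=4)
```

```text
0.36 0.1 0.96 -8.9 1.7 0.5;
0.33 -0.05 0.98 -8.9 1.7 0.6;
0.31 -0.21 0.97 -9.0 1.7 0.5;
0.27 -0.36 0.92 -8.9 1.7 0.5;
0.24 -0.5 0.87 -8.9 1.6 0.6;

2.88 -0.0 -0.0 0.0 0.0 -0.0;
2.87 -0.01 -0.0 0.0 0.0 -0.0;
2.88 0.0 -0.0 0.0 0.0 -0.0;
2.87 -0.0 -0.0 0.0 0.0 -0.0;
```

Request:
apply_moves --targets "8 0.35 0.1 0.95 -8.9 1.7 0.5;8 0.35 -0.05 1 -8.9 1.7 0.6;8 0.3 -0.2 0.95 -9 1.7 0.5;8 0.25 -0.35 0.9 -8.9 1.7 0.5;8 0.25 -0.5 0.85 -8.9 1.6 0.6;8 0 0 0 0 0 0;8 2.9 0 0 0 0 0;8 2.9 0 0 0 0 0;8 2.9 0 0 0 0 0;8 2.8 0 0 0 0 0"

```text
t: 22.0
tool_pos: [0.5437, -0.0279, 0.2282]
tcp_rot: [-0.242, 0.707, 0.275, 0.605]
contact_force: [0.4, -0.5, -0.5]
gripper_width: 0.0799
```

Request:
apply_moves --targets "8 0 0 0 0 0 0;5 0 0 0 0 0 0;2 0 0 0 0 0 0;2 0 0 0 0 0 0;2 0 0 0 0 0 0;2 0 0 0 0 0 0" --grip_force 15

```text
t: 22.75
tool_pos: [0.5445, -0.0278, 0.2292]
tcp_rot: [-0.244, 0.706, 0.277, 0.604]
contact_force: [1.2, -0.7, -1.0]
gripper_width: 0.035
```

Run:
```python
from h import *
s=telemetry.observe();print(s['qpos'],s['tool_pos'],s['contact_force'],s['ft_torque'],s['gripper_width']);M=R.from_quat(s['tcp_rot']).as_matrix();print(M)
im=read_camera('wrist');save('w10',im)
read_camera('scene');print([(np.round(r['point'],4),round(r['p'],2)) for r in spot_point('scene','screwdriver')])
# upright about bit
X=M[:,0];B=s['tool_pos']+X*.195;print('B',B)
R1=frame([0,0,-1],M[:,1]);print('up'); rows(np.array([.5145,-.0295,B[2]+.195]),R1,n=4)
```

```text
[ 0.2794  0.5683 -0.4859  1.9771  0.3254  0.8332  1.9273] [ 0.5445 -0.0278  0.2292] [ 1.2309 -0.7232 -1.0346] [ 0.1293 -0.244  -0.0253] 0.0349509132837776
[[-0.1511 -0.6795  0.718 ]
 [-0.0088  0.7272  0.6863]
 [-0.9885  0.0974 -0.1159]]
[(array([0.3788, 0.4784, 0.0206]), 0.8), (array([0.2845, 0.2642, 0.0201]), 0.69), (array([ 0.5368, -0.0256,  0.1542]), 0.53)]
B [ 0.515  -0.0296  0.0365]
up
0.06 0.48 -0.57 0.1 -1.7 -1.4;
0.02 0.49 -0.58 0.1 -1.6 -1.4;
0.0 0.48 -0.58 0.0 -1.7 -1.4;
-0.03 0.49 -0.57 0.1 -1.7 -1.4;
```

Request:
apply_moves --targets "2 0 0 0 0 0 0;2 0 0 0 0 0 0;2 0 0 0 0 0 0" --grip_force 25

```text
t: 23.28
tool_pos: [0.5445, -0.0278, 0.2291]
tcp_rot: [-0.244, 0.706, 0.278, 0.604]
contact_force: [0.2, -0.2, 0.7]
gripper_width: 0.0323
```

Request:
apply_moves --targets "2 0.05 0.5 -0.55 0.1 -1.7 -1.4;2 0 0.5 -0.6 0.1 -1.7 -1.4;2 0 0.5 -0.6 0 -1.7 -1.4;2 0 0.5 -0.55 0.1 -1.7 -1.4;2 0 0 0 0 0 0;2 0 0 0 0 0 0" --grip_force 40

```text
t: 24.02
tool_pos: [0.5146, -0.029, 0.2316]
tcp_rot: [-0.259, 0.657, 0.26, 0.658]
contact_force: [0.7, -0.4, -0.4]
gripper_width: 0.0323
```

Run:
```python
from h import *
s=telemetry.observe();print(s['qpos'],s['tool_pos'],s['contact_force'],s['ft_torque'],s['gripper_width']);M=R.from_quat(s['tcp_rot']).as_matrix();print(M)
im=read_camera('wrist');a=im[140:,170:470]
c=read_camera('scene');print([(np.round(r['point'],4),round(r['p'],2)) for r in spot_point('scene','screwdriver')],[(np.round(r['point'],4),round(r['p'],2)) for r in spot_point('scene','driver_tip')])
save('v10',cv2.hconcat([cv2.resize(a,(340,386)),cv2.resize(c[190:310,220:360],(450,386),interpolation=cv2.INTER_CUBIC)]))
```

```text
[ 0.2868  0.4886 -0.4717  2.1236  0.3805  0.6085  1.8695] [ 0.5146 -0.029   0.2316] [ 0.6795 -0.4469 -0.4003] [-0.0578 -0.348   0.0573] 0.03228140650316206
[[ 0.0014 -0.683   0.7304]
 [ 0.0012  0.7304  0.683 ]
 [-1.     -0.      0.0019]]
[(array([0.2834, 0.2614, 0.0235]), 0.96), (array([ 0.5146, -0.0236,  0.1608]), 0.56), (array([0.3754, 0.4787, 0.0199]), 0.56)] [(array([0.4943, 0.5133, 0.018 ]), 0.96), (array([ 0.5164, -0.0307,  0.042 ]), 0.83), (array([0.2211, 0.1056, 0.0207]), 0.66)]
```

View pics/v10.png

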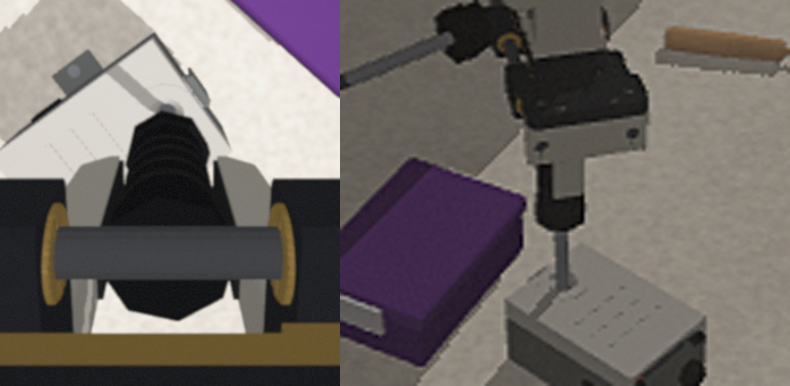

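The driver stands upright in the grip, with the shank going into the well at right crop (563,280). Pressing down.

Request:
apply_moves --targets "2 0.15 0 0 0 0 0;2 0 0 0 0 0 0"

```text
t: 24.48
tool_pos: [0.5145, -0.0289, 0.2301]
tcp_rot: [-0.26, 0.657, 0.26, 0.659]
contact_force: [1.5, -1.3, 3.7]
gripper_width: 0.0322
```

Request:
apply_moves --targets "2 0.1 0 0 0 0 0;2 0 0 0 0 0 0"

```text
t: 24.72
tool_pos: [0.5147, -0.0288, 0.2294]
tcp_rot: [-0.26, 0.657, 0.26, 0.659]
contact_force: [0.6, -0.1, 7.6]
gripper_width: 0.0324
```

Request:
apply_moves --targets "2 0.04 0 0 8 0 0;2 0.02 0 0 8 0 0;2 0.02 0 0 8 0 0;2 0 0 0 0 0 0"

```text
t: 25.22
tool_pos: [0.5144, -0.029, 0.2286]
tcp_rot: [-0.116, 0.697, 0.117, 0.698]
contact_force: [1.5, -0.7, 6.7]
gripper_width: 0.0321
```

Run:
```python
from h import *
s=telemetry.observe();print(s['qpos'],s['tool_pos'],s['contact_force'],s['ft_torque'],s['gripper_width']);M=R.from_quat(s['tcp_rot']).as_matrix();print(M)
```

```text
[ 0.1976  0.476  -0.347   2.1326  0.29    0.5743  1.5435] [ 0.5144 -0.029   0.2286] [ 1.4701 -0.7224  6.7059] [-0.3753 -0.4011 -0.0366] 0.032079615971773494
[[ 0.0025 -0.3252  0.9457]
 [ 0.0008  0.9457  0.3252]
 [-1.     -0.0001  0.0026]]
```

Request:
apply_moves --targets "2 0.03 0 0 9 0 0;2 0.02 0 0 9 0 0;2 0.02 0 0 9 0 0;2 0.01 0 0 9 0 0;2 0.02 0 0 9 0 0;2 0.01 0 0 9 0 0;2 0 0 0 0 0 0"

```text
t: 26.1
tool_pos: [0.5143, -0.0289, 0.2278]
tcp_rot: [0.213, 0.674, -0.212, 0.675]
contact_force: [-0.4, -0.4, 13.1]
gripper_width: 0.0319
```

Run:
```python
from h import *
s=telemetry.observe();print(s['qpos'],s['tool_pos'],s['contact_force'],s['ft_torque'],s['gripper_width']);M=R.from_quat(s['tcp_rot']).as_matrix();print(M)
im=read_camera('wrist');save('v11',cv2.resize(im[140:400,190:450],None,fx=2,fy=2))
```

```text
[-0.0005  0.4591 -0.0733  2.1458  0.0623  0.536   0.8396] [ 0.5143 -0.0289  0.2278] [-0.434  -0.4271 13.0552] [-0.4171  0.1168  0.0284] 0.03194871024007321
[[ 0.0025  0.574   0.8188]
 [ 0.0008  0.8188 -0.574 ]
 [-1.      0.0021  0.0016]]
```

View pics/v11.png

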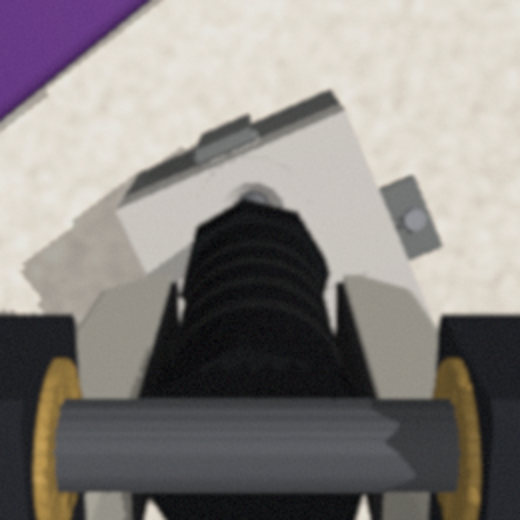

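Request:
apply_moves --targets "2 0 0 0 9 0 0;2 0 0 0 9 0 0;2 0 0 0 9 0 0;2 0.01 0 0 9 0 0;2 0.01 0 0 9 0 0;2 0.01 0 0 9 0 0;2 0 0 0 0 0 0"

```text
t: 27.02
tool_pos: [0.5144, -0.0286, 0.2273]
tcp_rot: [0.497, 0.504, -0.495, 0.505]
contact_force: [0.2, 0.1, 10.3]
gripper_width: 0.032
```

Run:
```python
from h import *
s=telemetry.observe();print(s['qpos'],s['tool_pos'],s['contact_force'],s['ft_torque'],s['gripper_width']);M=R.from_quat(s['tcp_rot']).as_matrix();print(M[:,1],np.degrees(np.arctan2(M[1,1],M[0,1])))
```

```text
[-0.1998  0.4668  0.2031  2.1585 -0.1835  0.5294  0.1579] [ 0.5144 -0.0286  0.2273] [ 0.1564  0.1219 10.2923] [-0.0209  0.0275  0.0762] 0.03196757689862863
[0.9998 0.0172 0.0025] 0.9842549818104165
```

Request:
apply_moves --targets "2 0 0 0 9 0 0;2 0.01 0 0 9 0 0;2 0.01 0 0 9 0 0;2 0.01 0 0 9 0 0;2 0.01 0 0 9 0 0;2 0 0 0 0 0 0"

```text
t: 27.78
tool_pos: [0.5148, -0.0288, 0.2268]
tcp_rot: [0.652, 0.276, -0.65, 0.276]
contact_force: [1.2, -0.4, 9.6]
gripper_width: 0.0321
```

```bash
cat > st.py <<'E'
from h import *
s=telemetry.observe();M=R.from_quat(s['tcp_rot']).as_matrix();print(s['t'],s['qpos'],s['tool_pos'],s['contact_force'],s['ft_torque'],s['joint_efforts'][-1],s['gripper_width'],'yaw',np.degrees(np.arctan2(M[1,1],M[0,1])))
E
python3 st.py
```

```text
27.775 [-0.3609  0.4946  0.4366  2.1683 -0.396   0.5508 -0.398 ] [ 0.5148 -0.0288  0.2268] [ 1.2063 -0.4029  9.6139] [-0.2382 -0.2121  0.0447] -0.7891525514423847 0.03207001414880773 yaw -44.02693381690915
```

Request:
apply_moves --targets "2 0 0 0 6 0 0;2 0 0 0 0 0 0"

```text
t: 28.02
tool_pos: [0.5147, -0.029, 0.2268]
tcp_rot: [0.666, 0.242, -0.663, 0.242]
contact_force: [-0.4, 0.4, 8.6]
gripper_width: 0.0323
```

```bash
python3 st.py
```

```text
28.025 [-0.3812  0.4998  0.4674  2.1695 -0.4241  0.556  -0.4712] [ 0.5147 -0.029   0.2268] [-0.359   0.3744  8.643 ] [-0.2295 -0.2649  0.0044] -0.5279631167650223 0.032331824661262665 yaw -49.99233001871679
```

Request:
apply_moves --targets "2 0 0 0 6 0 0;2 0 0 0 0 0 0"

```text
t: 28.28
tool_pos: [0.5147, -0.029, 0.2268]
tcp_rot: [0.677, 0.207, -0.675, 0.207]
contact_force: [-0.2, -0.4, 9.1]
gripper_width: 0.0321
```

```bash
python3 st.py
```

```text
28.275 [-0.4018  0.5056  0.4989  2.1708 -0.4524  0.5619 -0.5449] [ 0.5147 -0.029   0.2268] [-0.1757 -0.438   9.0737] [-0.287  -0.2153  0.0738] -0.5265642330050468 0.0320903716447611 yaw -55.999084025260096
```

Request:
apply_moves --targets "2 0 0 0 8 0 0;2 0 0 0 0 0 0"

```text
t: 28.52
tool_pos: [0.5147, -0.0291, 0.2268]
tcp_rot: [0.69, 0.159, -0.688, 0.159]
contact_force: [0.6, -0.4, 8.3]
gripper_width: 0.0318
```

```bash
python3 st.py
```

```text
28.525 [-0.4292  0.5141  0.5411  2.1723 -0.4901  0.5707 -0.6435] [ 0.5147 -0.0291  0.2268] [ 0.5975 -0.4263  8.3117] [-0.3711 -0.1156  0.0543] -0.6829782016575336 0.03181548794174775 yaw -64.02749225360246
```

Request:
apply_moves --targets "2 0 0 0 8 0 0;2 0 0 0 0 0 0"

```text
t: 28.78
tool_pos: [0.5147, -0.0291, 0.2267]
tcp_rot: [0.7, 0.111, -0.697, 0.11]
contact_force: [1.0, -1.2, 9.0]
gripper_width: 0.0322
```

```bash
python3 st.py
```

```text
28.775 [-0.4561  0.5234  0.5831  2.1739 -0.5275  0.5807 -0.7417] [ 0.5147 -0.0291  0.2267] [ 0.9805 -1.1683  8.9701] [-0.3651 -0.1801  0.0269] -0.6899523921310902 0.03223550218906423 yaw -72.02598519314148
```

Request:
apply_moves --targets "2 0.03 0 0 9 0 0;2 0 0 0 9 0 0;2 0 0 0 0 0 0"

```text
t: 29.15
tool_pos: [0.5148, -0.0292, 0.2266]
tcp_rot: [0.708, -0.0, -0.706, -0.001]
contact_force: [0.4, -1.0, 11.5]
gripper_width: 0.0322
```

```bash
python3 st.py
python3 - <<'E'
from h import *
s=telemetry.observe();im=read_camera('wrist');save('w12',im)
for n in ('scene','top'):
    c=read_camera(n)
    print(n,[(np.round(r['point'],4),round(r['p'],2)) for r in spot_point(n,'jar')])
    save('j_'+n,c)
E
```

```text
29.15 [-0.5143  0.5479  0.6775  2.1772 -0.6112  0.6071 -0.9633] [ 0.5148 -0.0292  0.2266] [ 0.3507 -1.0304 11.5341] [-0.42   -0.036   0.0044] -0.7256548851728439 0.03220995017346777 yaw -90.06061315775739
scene [(array([ 0.4892, -0.3052, -0.0022]), 0.61)]
top [(array([ 0.4906, -0.3003, -0.0028]), 0.86)]
```

Run:
```python
import cv2,numpy as np
A=cv2.resize(cv2.imread('pics/v11.png'),(260,260),interpolation=cv2.INTER_AREA).astype(int)
B=cv2.imread('pics/w12.png')[140:400,190:450].astype(int)
# silhouette of dark handle rows 100-150
for nm,I in (('v11',A),('w12',B)):
    print(nm)
    for r in (98,101,104,107,110,114,118,122,130,140):
        d=np.where(I[r].sum(1)<130)[0]; d=d[(d>85)&(d<170)]
        print(r,(d.min(),d.max()) if len(d) else None,I[r,95:165:6].sum(1)//3)
```

```text
v11
98 None [195 196 196 187 138  97 105 130 196 196 195 196]
101 (np.int64(120), np.int64(126)) [197 195 195 191  57  34  84 125 195 196 193 196]
104 (np.int64(116), np.int64(137)) [196 196 197 115  10  22  21  42 133 190 196 196]
107 (np.int64(111), np.int64(147)) [196 197 143  13  23  25  19  20  19 115 196 195]
110 (np.int64(106), np.int64(149)) [195 163  18  20  26  25  27  22  21  39 196 195]
114 (np.int64(100), np.int64(151)) [195  13  22  21  17  18  17  17  25  26 181 197]
118 (np.int64(99), np.int64(153)) [188  27  19  13  20  17  19  19  20  24  85 197]
122 (np.int64(97), np.int64(156)) [125  23  14  20  25  25  27  27  22  22  24 195]
130 (np.int64(95), np.int64(160)) [38 18 15 17 27 28 28 28 18 23 21 45]
140 (np.int64(93), np.int64(161)) [22 23 19 20 25 28 28 27 23 19 28 27]
w12
98 None [181 180 179 181 120  76  79 126 175 180 132 134]
101 (np.int64(122), np.int64(131)) [178 179 180 180  98  14  39  83 120 135 131 129]
104 (np.int64(117), np.int64(141)) [179 178 180 164  12  16   8  12  55 119 131 131]
107 (np.int64(113), np.int64(150)) [180 182 173  33  21  24  21  18   3  13 132 130]
110 (np.int64(108), np.int64(152)) [179 181  53  14  26  23  20  19  19  10 118 131]
114 (np.int64(102), np.int64(154)) [180  69  19  18   8   9  11  14  20  15  57 180]
118 (np.int64(101), np.int64(156)) [180  16  20  10  13  17  14   3   9  15   7 182]
122 (np.int64(100), np.int64(159)) [180  23  14  13  20  24  23  12  19  10  21 119]
130 (np.int64(98), np.int64(163)) [179  19  19  16  12  15  16  21  14  13  18  16]
140 (np.int64(96), np.int64(164)) [43 19  7 19 21 22 21 22 22  7 12 15]
```

Sinking stopped after about 177°, for a total of 2.6 mm (2.5 expected). An octagon slipping 45° in the grip looks the same, so I'll turn 20° further and compare the handle's outline. If it slips in the jaws, the screw is against its stop.

Request:
apply_moves --targets "2 0 0 0 10 0 0;2 0 0 0 10 0 0;2 0 0 0 0 0 0"

```text
t: 29.78
tool_pos: [0.5145, -0.0293, 0.2264]
tcp_rot: [0.697, -0.123, -0.695, -0.124]
contact_force: [-0.4, -1.8, 11.3]
gripper_width: 0.0322
```

```bash
python3 st.py
cat > sil.py <<'E'
import sys; from h import *
im=read_camera('wrist'); save(sys.argv[1],im)
B=im[140:400,190:450].astype(int)
for r in (98,101,104,107,110,114,118,122,130,140):
    d=np.where(B[r].sum(1)<130)[0]; d=d[(d>85)&(d<170)]
    print(r,(d.min(),d.max()) if len(d) else None,B[r,95:165:6].sum(1)//3)
E
python3 sil.py w13
```

```text
29.775 [-0.5752  0.5811  0.7821  2.1808 -0.7005  0.6452 -1.2117] [ 0.5145 -0.0293  0.2264] [-0.393  -1.8056 11.3396] [-0.318   0.1412 -0.1215] -0.7825126312673092 0.03223330545777223 yaw -110.08090776669538
98 None [185 185 187 187 123  53  80  98 124 135 136 134]
101 (np.int64(121), np.int64(135)) [185 186 185 185  72  17  13  61 119 137 136 177]
104 (np.int64(116), np.int64(145)) [185 186 187 128  10  17  13  14  25  88 183 185]
107 (np.int64(111), np.int64(150)) [187 187 158   9  25  20  17  15  12  12 186 186]
110 (np.int64(106), np.int64(152)) [186 174  14  19  33  14   7  14  19  13 156 185]
114 (np.int64(102), np.int64(155)) [186  52  22  20  19  14  16  13  13  15  36 187]
118 (np.int64(101), np.int64(157)) [188  17  19  12  14  16  13  10  16  11  17 179]
122 (np.int64(100), np.int64(159)) [188  14   3  22  15   9  20  15  18   7  18 107]
130 (np.int64(98), np.int64(163)) [158  12  10  14  17  20  15  23  19  13  21  14]
140 (np.int64(95), np.int64(164)) [36 17 12 11 25 18 22 19 15 12 21 21]
```

Request:
apply_moves --targets "2 0 0 0 10 0 0;2 0 0 0 10 0 0;2 0 0 0 0 0 0"

```text
t: 30.2
tool_pos: [0.5144, -0.0291, 0.2263]
tcp_rot: [0.665, -0.242, -0.664, -0.243]
contact_force: [-0.5, -1.5, 10.4]
gripper_width: 0.0321
```

```bash
python3 st.py; python3 sil.py w14|head -7
```

```text
30.2 [-0.6308  0.6208  0.8853  2.1837 -0.7851  0.6922 -1.4636] [ 0.5144 -0.0291  0.2263] [-0.462  -1.4827 10.4417] [-0.123   0.0905  0.0049] -0.8382430113852024 0.03206222782908815 yaw -130.07057393338505
98 None [194 194 192 195 145  47  77 108 130 192 197 196]
101 (np.int64(119), np.int64(135)) [195 193 196 183  41  14  15  55 168 192 197 193]
104 (np.int64(115), np.int64(144)) [194 195 198  88  18  16  17  13  27 103 193 194]
107 (np.int64(110), np.int64(150)) [194 197 116   7  22  17  21  20  16   7 195 194]
110 (np.int64(105), np.int64(152)) [194 144  10  19  22  13  15  20  21  19 164 193]
114 (np.int64(101), np.int64(154)) [195  25  24   4  14  13  16   8  17  22  49 192]
118 (np.int64(100), np.int64(157)) [196  21  21  15  16  17  15  10  13  10  16 193]
```

Request:
apply_moves --targets "2 0 0 0 10 0 0;2 0 0 0 10 0 0;2 0 0 0 0 0 0"

```text
t: 30.62
tool_pos: [0.5144, -0.0291, 0.2263]
tcp_rot: [0.613, -0.353, -0.612, -0.354]
contact_force: [-0.5, -0.3, 11.9]
gripper_width: 0.032
```

```bash
python3 st.py; python3 sil.py w15|head -7
```

```text
30.625 [-0.6794  0.6672  0.986   2.1861 -0.8628  0.7481 -1.7211] [ 0.5144 -0.0291  0.2263] [-0.5401 -0.3314 11.902 ] [-0.064   0.1658  0.0075] -0.8799188956618309 0.032013107623514024 yaw -150.06588598411278
98 (np.int64(124), np.int64(125)) [204 206 206 199 159  40  79 122 205 205 204 206]
101 (np.int64(119), np.int64(136)) [205 206 206 181  37  18  17  53 173 207 204 205]
104 (np.int64(115), np.int64(145)) [206 203 205  85  13  20  12   7  18  78 206 204]
107 (np.int64(110), np.int64(150)) [204 205 101  13  23  21  25  17  19  13 205 203]
110 (np.int64(104), np.int64(152)) [205 138  11  20  14  15  16  20  17  12 168 199]
114 (np.int64(101), np.int64(155)) [206  24  23  17  14  10  15  10  18  15  38 120]
118 (np.int64(100), np.int64(158)) [206  14  17  13  13  20  19   9  12  18  20 115]
```

Run:
```python
from h import *
cur=read_camera('scene'); save('k_scene',cur)
def prof(f):
    im=cv2.imread('pics/'+f+'.png').astype(int).sum(2)//3
    print(f,{c:im[225:285,c].tolist() for c in (288,289,290)}[289])
for f in ('i_scene','j_scene','k_scene'): prof(f)
for z in (.178,.12,.115,.11,.105): print(z,proj('scene',[.5145,-.0295,z]))
```

```text
i_scene [47, 17, 22, 26, 26, 29, 27, 24, 25, 29, 24, 26, 25, 20, 69, 66, 65, 65, 66, 66, 65, 67, 66, 65, 66, 67, 69, 69, 68, 69, 69, 67, 69, 69, 70, 70, 73, 35, 22, 114, 143, 137, 140, 145, 135, 120, 123, 125, 130, 96, 105, 102, 95, 90, 91, 89, 88, 87, 89, 88]
j_scene [64, 69, 64, 45, 22, 22, 22, 24, 26, 24, 24, 21, 20, 25, 29, 21, 25, 20, 23, 23, 22, 26, 21, 23, 23, 21, 22, 30, 25, 25, 28, 25, 27, 24, 28, 26, 25, 23, 31, 73, 68, 66, 65, 66, 67, 67, 69, 66, 67, 66, 69, 69, 67, 67, 64, 92, 127, 124, 111, 123]
k_scene [20, 23, 24, 23, 23, 25, 23, 22, 25, 24, 24, 21, 24, 28, 29, 24, 24, 24, 27, 25, 28, 23, 26, 26, 27, 24, 26, 28, 28, 24, 28, 26, 28, 22, 25, 24, 25, 26, 20, 62, 70, 66, 67, 67, 68, 67, 68, 67, 68, 67, 67, 68, 67, 68, 64, 92, 128, 124, 113, 122]
0.178 [287.557  233.7355]
0.12 [288.1699 255.2315]
0.115 [288.2211 257.0252]
0.11 [288.2719 258.8098]
0.105 [288.3226 260.5854]
```

Run:
```python
import cv2,numpy as np
v=cv2.imread('pics/v10.png').astype(int).sum(2)//3
y=np.arange(200,320)
col=v[y,562]
for a,b in zip(y,col):
    if 215<a<300: print(round(190+(a+.5)/3.2167-.5,2),b,end=' | ')
k=cv2.imread('pics/k_scene.png').astype(int).sum(2)//3
print(); print(k[258:284,289],k[258:284,291])
c=cv2.resize(cv2.imread('pics/k_scene.png')[190:310,220:360],(450,386),interpolation=cv2.INTER_CUBIC)[:,:].astype(int).sum(2)//3
print([ (round(190+(a+.5)/3.2167-.5,2),c[a,222]) for a in range(225,250)])
```

```text
256.81 27 | 257.12 26 | 257.43 26 | 257.74 26 | 258.05 26 | 258.36 26 | 258.67 26 | 258.98 26 | 259.29 26 | 259.6 27 | 259.91 26 | 260.22 22 | 260.54 15 | 260.85 14 | 261.16 24 | 261.47 42 | 261.78 61 | 262.09 74 | 262.4 75 | 262.71 69 | 263.02 65 | 263.33 64 | 263.64 63 | 263.96 64 | 264.27 65 | 264.58 67 | 264.89 69 | 265.2 70 | 265.51 69 | 265.82 68 | 266.13 67 | 266.44 67 | 266.75 66 | 267.06 66 | 267.37 66 | 267.69 67 | 268.0 67 | 268.31 67 | 268.62 67 | 268.93 67 | 269.24 66 | 269.55 66 | 269.86 65 | 270.17 65 | 270.48 65 | 270.79 65 | 271.11 66 | 271.42 66 | 271.73 67 | 272.04 68 | 272.35 68 | 272.66 67 | 272.97 67 | 273.28 67 | 273.59 68 | 273.9 68 | 274.21 69 | 274.53 69 | 274.84 69 | 275.15 69 | 275.46 70 | 275.77 70 | 276.08 70 | 276.39 70 | 276.7 69 | 277.01 69 | 277.32 69 | 277.63 70 | 277.94 70 | 278.26 68 | 278.57 65 | 278.88 64 | 279.19 68 | 279.5 72 | 279.81 80 | 280.12 93 | 280.43 107 | 280.74 120 | 281.05 129 | 281.36 132 | 281.68 129 | 281.99 125 | 282.3 119 | 282.61 112 | 
[ 22  25  24  25  26  20  62  70  66  67  67  68  67  68  67  68  67  67
  68  67  68  64  92 128 124 113] [ 28  28  20  24  21  76 147 119 120 115 105 104 106 104 104 105  94  71
  74  76  68  60 125 124 113 120]
[(259.6, np.int64(25)), (259.91, np.int64(24)), (260.22, np.int64(24)), (260.54, np.int64(24)), (260.85, np.int64(25)), (261.16, np.int64(25)), (261.47, np.int64(26)), (261.78, np.int64(26)), (262.09, np.int64(25)), (262.4, np.int64(20)), (262.71, np.int64(16)), (263.02, np.int64(20)), (263.33, np.int64(33)), (263.64, np.int64(48)), (263.96, np.int64(63)), (264.27, np.int64(71)), (264.58, np.int64(71)), (264.89, np.int64(70)), (265.2, np.int64(70)), (265.51, np.int64(69)), (265.82, np.int64(67)), (266.13, np.int64(66)), (266.44, np.int64(66)), (266.75, np.int64(66)), (267.06, np.int64(66))]
```

The wrist pictures show the driver turning with the jaws. From the scene camera the bit's end is now at about z = 0.030 m, which fits the recess floor of a fully sunk screw (0.0315; it was 0.034 unsunk). Sinking also stopped after about 180° of turn, so the screw is home. Lifting out.

Request:
apply_moves --targets "2 -0.4 0 0 0 0 0;2 -1 0 0 0 0 0;2 -2.5 0 0 0 0 0;2 -4 0 0 0 0 0;2 -4 0 0 0 0 0;2 -1.5 0 0 -5 0 0;2 0 0 0 0 0 0"

```text
t: 31.6
tool_pos: [0.5139, -0.029, 0.361]
tcp_rot: [0.628, -0.325, -0.627, -0.327]
contact_force: [-0.5, 0.2, -1.4]
gripper_width: 0.0319
```

```bash
python3 st.py
python3 - <<'E'
from h import *
s=telemetry.observe()
im=read_camera('scene');save('l_scene',im)
print([(np.round(r['point'],4),round(r['p'],2)) for r in spot_point('scene','driver_tip')],[(np.round(r['point'],4),round(r['p'],2)) for r in spot_point('scene','jar')],[(np.round(r['point'],4),round(r['p'],2)) for r in spot_point('scene','well_mouth')])
im=read_camera('top');print([(np.round(r['point'],4),round(r['p'],2)) for r in spot_point('top','jar')])
p0,R0=pose(s)
R1=frame([0,0,-1],(R0*R.from_rotvec([-75,0,0],degrees=True)).as_matrix()[:,1])
print(R1.as_matrix())
L=-R1.as_matrix()[:,2]; J=np.array([.491,-.302,0]); rows(J+.015*L+[0,0,.345],R1,n=9)
E
```

```text
31.6 [-0.8556  0.507   1.2114  2.0488 -0.582   0.9829 -1.8709] [ 0.5139 -0.029   0.361 ] [-0.5154  0.2314 -1.4317] [0.1265 0.0068 0.0726] 0.32048530876636505 0.03193219084088975 yaw -144.9042215389145
[(array([ 0.5151, -0.0324,  0.1687]), 0.8), (array([0.2232, 0.1038, 0.0182]), 0.6), (array([ 0.553 , -0.0415,  0.0028]), 0.35)] [(array([ 0.4909, -0.3036, -0.0017]), 0.79), (array([ 0.3966, -0.0389, -0.0002]), 0.58)] [(array([ 0.5126, -0.0276,  0.0544]), 0.69)]
[(array([ 0.4903, -0.2973, -0.0014]), 0.56)]
[[-0.      0.3436 -0.9391]
 [ 0.     -0.9391 -0.3436]
 [-1.      0.     -0.    ]]
0.16 1.78 -2.38 -8.3 0.0 0.0;
0.15 2.11 -2.1 -8.4 0.0 0.0;
0.16 2.4 -1.77 -8.3 0.0 0.0;
0.16 2.62 -1.4 -8.4 -0.0 0.0;
0.15 2.8 -1.01 -8.3 -0.0 0.0;
0.16 2.92 -0.59 -8.3 -0.0 0.0;
0.16 2.97 -0.17 -8.4 -0.0 0.0;
0.15 2.97 0.28 -8.3 -0.0 0.0;
0.16 2.89 0.69 -8.4 -0.0 0.0;
```

Request:
apply_moves --targets "2 0.15 1.8 -2.4 -8.3 0 0;2 0.15 2.1 -2.1 -8.4 0 0;2 0.15 2.4 -1.75 -8.3 0 0;2 0.15 2.6 -1.4 -8.4 0 0;2 0.15 2.8 -1 -8.3 0 0;2 0.15 2.9 -0.6 -8.3 0 0;2 0.15 2.95 -0.2 -8.4 0 0;2 0.15 2.95 0.3 -8.3 0 0;2 0.15 2.9 0.7 -8.4 0 0;2 0 0 0 0 0 0"

```text
t: 33.15
tool_pos: [0.5047, -0.299, 0.3457]
tcp_rot: [0.697, 0.123, -0.696, 0.122]
contact_force: [-0.1, -0.0, -0.7]
gripper_width: 0.0324
```

```bash
python3 st.py
python3 - <<'E'
from h import *
s=telemetry.observe();M=R.from_quat(s['tcp_rot']).as_matrix();print(M)
for n in ('scene','top','wrist'):
    im=read_camera(n);save('m_'+n,im)
    for k in ('driver_tip','jar'): print(n,k,[(np.round(r['point'],4),round(r['p'],2),proj(n,r['point'],s).round()) for r in spot_point(n,k)])
E
```

```text
33.15 [-0.0336  0.4527  0.6884  1.9055 -0.3609  0.909  -0.3912] [ 0.5047 -0.299   0.3457] [-0.0943 -0.0379 -0.7021] [0.069  0.022  0.0317] 1.2247925251722336 0.03235428231473784 yaw -70.02971479266884
[[ 0.0006  0.3415 -0.9399]
 [ 0.0004 -0.9399 -0.3415]
 [-1.     -0.0002 -0.0008]]
scene driver_tip [(array([0.2209, 0.1027, 0.0207]), 0.82, array([218., 217.])), (array([0.497 , 0.5161, 0.0172]), 0.82, array([384., 172.])), (array([ 0.5115, -0.2991,  0.1526]), 0.65, array([206., 328.]))]
scene jar [(array([ 0.4917, -0.3025,  0.    ]), 0.56, array([205., 379.]))]
top driver_tip [(array([0.2226, 0.1024, 0.0203]), 0.92, array([308., 382.])), (array([0.5017, 0.5136, 0.0114]), 0.59, array([119., 254.])), (array([ 0.4895, -0.3009, -0.0045]), 0.39, array([488., 253.])), (array([ 0.5111, -0.032 ,  0.0556]), 0.36, array([369., 244.]))]
top jar [(array([ 0.4899, -0.2986, -0.002 ]), 0.69, array([487., 253.]))]
wrist driver_tip [(array([ 0.3966, -0.0367, -0.002 ]), 0.74, array([ 40., 213.])), (array([ 0.5088, -0.2942,  0.1439]), 0.57, array([315., 226.]))]
wrist jar [(array([ 0.4914, -0.2991, -0.0006]), 0.79, array([315., 214.]))]
```

Request:
apply_moves --targets "2 0 0 0.4 0 0 0;2 4 0 0 0 0 0;2 4 0 0 0 0 0;2 3 0 0 0 0 0;2 2 0 0 0 0 0;2 0 0 0 0 0 0"

```text
t: 34.35
tool_pos: [0.5015, -0.2973, 0.2151]
tcp_rot: [-0.696, -0.125, 0.696, -0.123]
contact_force: [-0.6, -1.1, -0.4]
gripper_width: 0.0321
```

Run:
```python
from h import *
s=telemetry.observe();M=R.from_quat(s['tcp_rot']).as_matrix();print(s['tool_pos'])
X=M[:,0];L=-M[:,2];tip=s['tool_pos']+X*.195;print(tip)
t=np.radians(5);a=np.cos(t)*np.array([0,0,1])+np.sin(t)*L; R1=frame(-a,M[:,1]); rows(tip+a*.195,R1,n=2)
im=read_camera('scene'); save('n_scene',im)
save('v12',cv2.resize(im[250:410,150:290],(700,800))[:,:][100:700])
```

```text
[ 0.5015 -0.2973  0.2151]
[ 0.5014 -0.2969  0.0201]
0.04 -0.02 -0.85 -0.0 -2.5 0.1;
-0.0 -0.03 -0.85 -0.0 -2.5 0.0;
```

View pics/v12.png

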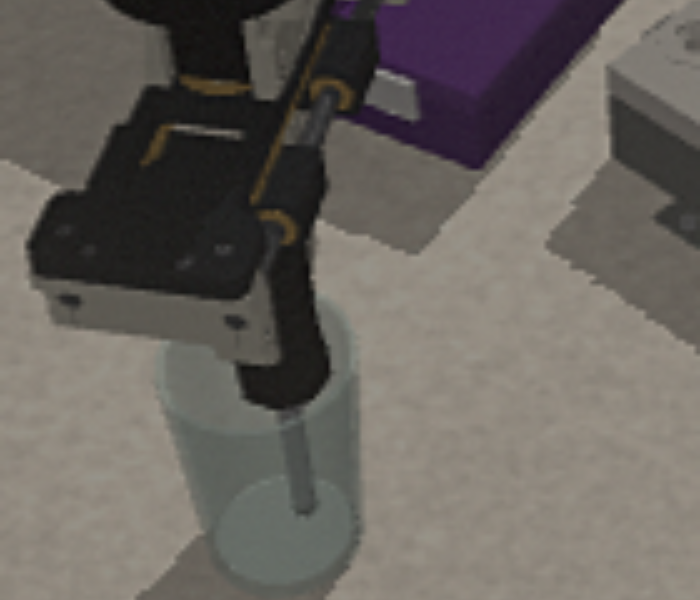

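The driver is inside the jar, with its tip at (300,510) just above the floor and the jaws over the rim. I'll tilt it slightly toward the near wall, touch down and release.

Request:
apply_moves --targets "2 0 0 -0.85 0 -2.5 0;2 0 0 -0.85 0 -2.5 0;2 0.8 0 0 0 0 0;2 0.3 0 0 0 0 0;2 0 0 0 0 0 0"

```text
t: 35.02
tool_pos: [0.5165, -0.2924, 0.2049]
tcp_rot: [-0.666, -0.118, 0.725, -0.128]
contact_force: [-0.7, -0.9, -0.6]
gripper_width: 0.0322
```

Request:
apply_moves --targets "2 0.2 0 0 0 0 0;2 0.1 0 0 0 0 0;2 0 0 0 0 0 0"

```text
t: 35.4
tool_pos: [0.5169, -0.2923, 0.2019]
tcp_rot: [-0.666, -0.119, 0.725, -0.129]
contact_force: [-0.1, -0.9, -1.9]
gripper_width: 0.0319
```

Request:
apply_moves --targets "2 0.2 0 0 0 0 0;2 0 0 0 0 0 0"

```text
t: 35.65
tool_pos: [0.5169, -0.2922, 0.1998]
tcp_rot: [-0.666, -0.119, 0.725, -0.129]
contact_force: [-0.5, -0.1, -1.8]
gripper_width: 0.0319
```

Request:
apply_moves --targets "2 0.2 0 0 0 0 0;2 0 0 0 0 0 0"

```text
t: 35.9
tool_pos: [0.5173, -0.2926, 0.1989]
tcp_rot: [-0.666, -0.118, 0.725, -0.129]
contact_force: [-0.5, 1.6, 10.7]
gripper_width: 0.032
```

Request:
apply_moves --targets "2 0.2 0 0 0 0 0;2 0 0 0 0 0 0"

```text
t: 36.15
tool_pos: [0.518, -0.2932, 0.1984]
tcp_rot: [-0.667, -0.118, 0.724, -0.13]
contact_force: [-1.2, 2.4, 23.9]
gripper_width: 0.0321
```

Request:
apply_moves --targets "2 -0.3 0 0 0 0 0;3.5 0 0 0 0 0 0;4 0 0 0 0 0 0;5 0 0 0 0 0 0;7 0 0 0 0 0 0;9 0 0 0 0 0 0;9 0 0 0 0 0 0" --grip_force 10

```text
t: 37.02
tool_pos: [0.5168, -0.2922, 0.1989]
tcp_rot: [-0.666, -0.119, 0.725, -0.129]
contact_force: [0.5, -0.5, 0.1]
gripper_width: 0.0753
```

Request:
apply_moves --targets "9 -2 0 0 0 0 0;9 -3 0 0 0 0 0;9 -4 0 0 0 0 0;9 -5 0 0 0 0 0;9 -5 0 0 0 0 0;9 0 0 0 0 0 0"

```text
t: 37.78
tool_pos: [0.533, -0.2876, 0.3917]
tcp_rot: [-0.668, -0.118, 0.723, -0.13]
contact_force: [0.1, 0.9, -0.3]
gripper_width: 0.0899
```

```bash
python3 st.py
python3 - <<'E'
from h import *
s=telemetry.observe()
for n in ('scene','top'):
    im=read_camera(n);save('z_'+n,im)
    for k in ('screwdriver','driver_tip','jar','well_mouth','bamboo_spoon','lunchbox','bowl','chai_pan'): print(n,k,[(np.round(r['point'],3),round(r['p'],2)) for r in spot_point(n,k)])
im=read_camera('wrist')
for k in ('screwdriver','driver_tip','jar'): print(k,[(np.round(r['point'],3),round(r['p'],2)) for r in spot_point('wrist',k)])
E
```

```text
37.775 [-0.1342  0.4691  0.7734  1.7829 -0.2899  1.0754 -0.4819] [ 0.533  -0.2876  0.3917] [ 0.1442  0.9433 -0.332 ] [ 0.0398 -0.087   0.0151] -0.24161157198250294 0.08994292449280913 yaw -69.7961971053274
scene screwdriver [(array([0.378, 0.476, 0.019]), 0.76), (array([0.283, 0.264, 0.021]), 0.6), (array([ 0.513, -0.289,  0.126]), 0.59)]
scene driver_tip [(array([0.221, 0.104, 0.02 ]), 0.89), (array([0.494, 0.515, 0.017]), 0.76)]
scene jar [(array([ 0.494, -0.302,  0.004]), 0.85)]
scene well_mouth [(array([ 0.513, -0.028,  0.053]), 0.9), (array([ 0.761, -0.197,  0.002]), 0.26)]
scene bamboo_spoon [(array([ 0.501,  0.336, -0.003]), 0.56)]
scene lunchbox [(array([ 0.396, -0.038,  0.001]), 0.81)]
scene bowl [(array([ 0.769,  0.221, -0.001]), 0.84)]
scene chai_pan [(array([ 0.762, -0.197,  0.002]), 0.98)]
top screwdriver [(array([0.372, 0.48 , 0.019]), 0.91), (array([ 0.51 , -0.295,  0.127]), 0.89), (array([0.288, 0.259, 0.021]), 0.67)]
top driver_tip [(array([0.499, 0.511, 0.016]), 0.79), (array([ 0.495, -0.296,  0.005]), 0.73), (array([0.223, 0.104, 0.021]), 0.55), (array([ 0.51 , -0.291,  0.128]), 0.47)]
top jar [(array([ 0.488, -0.3  , -0.001]), 0.72), (array([ 0.761, -0.194,  0.005]), 0.61)]
top well_mouth [(array([ 0.512, -0.034,  0.054]), 0.85), (array([ 0.768,  0.224, -0.003]), 0.28)]
top bamboo_spoon [(array([0.505, 0.343, 0.   ]), 0.82)]
top lunchbox [(array([ 0.394, -0.036,  0.001]), 0.79)]
top bowl [(array([ 0.769,  0.224, -0.001]), 0.7)]
top chai_pan [(array([ 0.76 , -0.196,  0.007]), 0.9)]
screwdriver [(array([ 0.509, -0.295,  0.129]), 0.79)]
driver_tip []
jar [(array([ 0.493, -0.304,  0.001]), 0.83)]
```

The jar-floor contact gives a driver length below the TCP of 0.1957 m. That puts the bit's end at z ≈ 0.0337 when screwing began (unsunk recess floor: 0.034) and 0.0306 at the end (home: 0.0315), so the screw is home. Handing in.

```bash
python3 -c "
from h import *
print(order.sign_off())"
```

```text
the job is handed in; nothing more can be done
None
```

The lid is shut under its catch, the screw is driven home, and the small black screwdriver stands bit-down in the jar. I handed the job in at about 38 s.

- **Lid:** The lid pressed firm at 36 N with the fingertips at z = 56 mm, which is its shut height. A close picture showed the catch lip over its edge.
- **Screwdriver:** I stood it in the well, regrasped it from above, and turned about 285° clockwise at mostly 7–12 N (briefly 13 N).
- **Screw depth:** The bit's end went from z ≈ 33.7 to 30.6 mm; the recess floor should go from 34 to 31.5 mm. Sinking nearly stopped after about 177° of turn.
- **Jar:** After release, the networks put the driver's tip at about (0.495, -0.296, 0.005), inside the jar and leaning slightly. The jar and the other kitchen things are within a few mm of where they started, and the gripper is clear.

**Checks that failed or disagreed:**
- I saw no clear torque rise at the screw's stop. The driver kept turning with the jaws past 180°, so "home" rests on the sinking depth rather than on torque.
- My first 45° grasp could not be reached, so I changed the plan.
- The last picture could not be viewed because the limit of 12 was used up, so the final placement was checked only by the networks.

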